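# Put the blue underglaze away and latch the cabinet

## Task

Stand the blue-lidded underglaze jar upright in the small wooden rack on the inside of the green cabinet's open door and let go of it, then push the door shut until its sprung latch rides over the strike and snaps in. Push steadily and gently, without slamming the door or straining it once it has snapped home, and leave the other things on the table where they are.

Things in the scene. Friction and masses are not known exactly. Their poses are not given: they have to be found in the camera images.
- jar_blue: The jar to put away: cream jar with a blue band and a blue lid, 40 mm in diameter, 78 mm tall, about 0.15 kg, standing upright. Origin at the centre of its underside, z up its axis.
- jar_green: Same jar with green band and lid; leave it where it stands. Origin at the centre of its underside. The three jars may stand in any order.
- jar_rust: Same jar with rust-red band and lid; leave it where it stands. Origin at the centre of its underside.
- cabinet: Sage-green cabinet fixed to the table, 250 mm wide, 160 mm deep, 198 mm high. Origin under the centre of its front face, x pointing into the cabinet, y along the front towards the hinge side, z up. The door lies in front of the face: hinge line at x = -8, y = +110 mm; closed, its free edge is at y = -70 mm.
- cab_door (a joint): Door angle, rad, 0 = nominally closed, growing as it opens; starts wide open and, with light friction, stays where left. The strike and its stiff rubber bumper are screwed on together in slots, nobody measured where: latched home is anywhere from -0.02 to 0.07 rad (16 mm at the free edge). A push above about 20 N strains the door; it slams if it swings faster than about 2 rad/s.
- latch_bolt (a joint): How far the sprung brass bolt is pressed back into the door's free edge, m: 0 = fully out, 0.011 at most (2.4 N at rest, 0.3 N more per mm). On closing it is pressed back 4 to 5 mm while it rides over the strike, taking roughly 5 to 12 N on the push plate, then snaps out again; after 1 to 3 mm of play the bumper stops the door.
- latch_nose (a point): Tip of the bolt: 12 mm beyond the door's free edge, 192 mm from the hinge line, 120 mm up; axes as for door_push. Flat on the outer side, bevelled on the inner side (30 degrees to the way it travels). The bevel meets the strike, a fixed vertical steel bar 8 mm thick 18 to 32 mm in front of the cabinet's face, some 20 mm (0.11 rad) before the door is home.
- door_push (a point): Centre of the brass push plate on the door's outer face, 140 mm from the hinge line, 150 mm above the table: the place to push. Axes are the door's: x points through the door to its inner side (the way to push), y along the door towards the hinge, z up. The cabinet's top is 48 mm above this point.
- door_hinge (a point): Point on the vertical hinge line, in the door's mid-thickness, 150 mm above the table; axes as for door_push. The door is 180 mm wide, 16 mm thick and reaches from 18 to 185 mm above the table.
- rack_floor (a point): Centre of the floor of the wooden rack on the door's inner side, 95 mm above the table; swings with the door; axes as for door_push. Inside it is 51 mm along x and 54 mm along y; walls 5 mm thick rise 27 mm over the floor. The door's inner face is at x = -25.5 mm and its top edge 90 mm above.
- bowl: Yellow bowl, 120 mm wide, 55 mm tall; bystander. Origin at the centre of its underside.
- cup: Steel cup, 72 mm wide, 85 mm tall; bystander. Origin at the centre of its underside.
- brush: Brush lying on the table; bystander.
- paste_jar: Wide jar with a green cap, 64 mm wide, 85 mm tall; bystander. Origin at the centre of its underside.
- pinch_pot: Clay-coloured pot, 90 mm wide, 65 mm tall; bystander. Origin at the centre of its underside.

How it is judged:
On the way, in this order (a step that is already met when the one before it is completed fails the run):
1. the blue jar stands in the rack of the open door, let go (x of jar_blue in the frame of rack_floor between -0.01 and 0.01 m and y of jar_blue in the frame of rack_floor between -0.011 and 0.011 m and z of jar_blue in the frame of rack_floor between -0.006 and 0.006 m and angle between jar_blue's own z axis and vertical below 0.12 rad and value of joint cab_door above 0.6 rad and contact force between the fingers and jar_blue below 0.1 N), for 0.2 s.
2. the door is shut and the bolt has snapped out behind the strike (value of joint cab_door below 0.08 rad and value of joint latch_bolt below 0.0015 m), for 0.2 s.
At the end, for the whole second after the job is handed in: The blue jar stands upright in the door's rack (within 10 mm of its centre, at rest, tilted less than 0.12 rad), the door is shut (angle below 0.08 rad) with the bolt out again behind the strike (pressed back less than 1.5 mm), and nothing holds or touches the door (all of step 2 and x of jar_blue in the frame of rack_floor between -0.01 and 0.01 m and y of jar_blue in the frame of rack_floor between -0.011 and 0.011 m and z of jar_blue in the frame of rack_floor between -0.006 and 0.006 m and angle between jar_blue's own z axis and vertical below 0.12 rad and contact force between the fingers and cab_door below 0.1 N and linear speed of jar_blue below 0.02 m/s).
It fails at once if the door is strained: pushed with more than 20 N (contact force between any of the fingers, the arm and cab_door above 20 N).
It fails at once if the door is slammed (closing faster than 2.5 rad/s) (velocity of joint cab_door below -2.5 rad/s).
It fails at once if the blue jar is toppled (angle between jar_blue's own z axis and vertical above 0.6 rad).
It fails at once if another thing on the table is moved by more than 25 mm (distance of any of jar_green, jar_rust, bowl, cup, brush, paste_jar, pinch_pot from where it was at the start of the episode above 0.025 m).
It also fails if it takes over 64 s, if anything falls off the work surface, if the arm or the gripper's body presses on something with over 40 N, if the wrist force passes 120 N, or if a joint passes its speed limit or range.

## Robot

A 6-joint arm with a two-finger parallel gripper is mounted at the origin on the work surface. World frame = base frame: x ahead of the robot, y to its left, z up, the work surface at z = 0. Lengths are in m, angles in rad, forces in N, time in s.
With the tool pointing down it reaches from about 0.3 to 0.875 m from the base axis. Payload 6.4 kg.
Tool frame: the origin (TCP) lies at the very end of the fingers, on their centre line; the grasp point (between the pads) lies 19 mm behind it (ctrl.grip_point_offset is the z of the grasp point in the tool frame, in m); z points along the fingers, y is the direction in which the jaws open and shut (so a half turn about z gives the same grasp; the last joint's range is limited). The gripper opens to 85 mm and grips with 20 to 120 N. Pads are 22 mm wide; open, the fingers measure 114 mm over their backs; the gripper's body (76 mm by 85 mm) begins 54 mm behind the grasp point. The pads swing forward as they close: fully open they stand 13 mm farther back than shut.
Start: joints at [1.141, 0.181, 1.607, -0, 1.354, -0.206], TCP at [0.128, 0.561, 0.231] pointing down, gripper open.
Joint ranges: [-2.99, 2.99], [-0.89, 2.07], [0.3, 2.58], [-1.14, 4.28], [0, 2.63], [-3.12, 3.12]. Speed limits (rad/s): [2.57, 2.57, 3.01, 3.14, 3.14, 3.14].

## Interface

Orientations are given as a unit quaternion [w, x, y, z].
In Python, from bench import status, cams, ctrl gives the robot as it stands.
- The arm moves only by the shell command python3 -m handwheel 'ROWS'. ROWS is JSON, a list of rows, each an object with "grip": the finger opening in cm, from 0 to 8.54; "linear": the shift along the tool's x, y, z in cm, a list of three; "rotation": the turn, a rotation vector about the tool's x, y, z in degrees, a list of three. A call has 1 to 12 rows; each row is the pose to reach, as a shift and turn from the pose commanded when the call began, along the tool's axes at that moment; what a row does not reach only later rows make up. A row lasts 1/12 s, in which the tool goes at most 41.7 mm and 7.16 degrees, less where a joint would pass 70% of its speed; a pose out of reach is approached as far as the arm can. A call with a gripper value outside its range is refused whole. The fingers move at their own pace and stop on an object; the grip force is fixed at half the most. Time passes only in rows, so rows that repeat a pose let the fingers close. It gives the time, the measured TCP pose, the force and the opening at its end, in the units of the state.
- status.get_obs(): the state, without advancing time (a new reading comes with each control period).
- cams.camera(name): name is "scene" or "top" or "wrist"; returns the picture (384x512x3 uint8, red, green, blue); there is no depth.
- cams.camera_info(name): a dict with "fovy" (degrees; the focal length in pixels is half the picture's height over the tangent of half this angle, whatever the lens; pixels are square), "cx", "cy" (the principal point, pixels), "k1" (the pictures are not rectified: a ray, as slopes to the right and down, at radius r is drawn at 1 + k1 r^2 times it, then the intrinsics apply), "world_from_camera" (4x4, takes a point from camera to world coordinates); the wrist camera has in their place "mount" (4x4, takes a point from camera to tool coordinates, whose origin is the TCP and whose axes are the flange's). Camera axes: x right, y down, z forward; pixel columns grow to the right and rows downward; lengths in m; the calibration is good to about 2 mm. A picture is of the moment at which its call begins: read the wrist's pose just before it. camera_info takes no time and is no camera call.
- ctrl.hand_in(): hands the job in, once; it reports no verdict.
The state is a dict: "time_s": time; "q": joint angles; "dq": joint speeds; "joint_efforts": joint torques, N m; "eef_pos": TCP position; "eef_rot": TCP orientation; "wrist_force": force on the tool from outside, world axes, zero at the start; "torque": the same for the moment, N m; "opening": opening from 0.0 (shut) to 1.0 (fully open).
Only numpy, scipy, OpenCV 4.12 (cv2) and the standard library are available. Lean on these libraries where they do the work, as an engineer would, in place of code of your own. Each camera call takes 0.05 s, during which the arm holds its last target.

## Working session

There is one attempt and no reset: what is moved stays moved. The work goes in short steps, Python scripts to look and compute and a shell command to move; the robot and the scene stay as the last step left them, time stands still between calls to the robot, and variables do not carry over. Pictures are saved under pics/ and viewed, and the job is handed in when it is done.

```bash
ls; mkdir -p pics
python3 - <<'E'
from bench import status,cams,ctrl
import cv2,json
print(status.get_obs()); print(ctrl.grip_point_offset)
for n in ["scene","top","wrist"]:
    print(n,cams.camera_info(n))
    cv2.imwrite(f"pics/{n}0.png",cv2.cvtColor(cams.camera(n),cv2.COLOR_RGB2BGR))
E
```

```text
pics
{'time_s': 0.0, 'q': array([ 1.14071317e+00,  1.81565246e-01,  1.60804366e+00, -2.45151948e-05,
        1.35379552e+00, -2.06281623e-01]), 'dq': array([-4.34502081e-04, -8.82038490e-04,  1.48272048e-03,  2.91565991e-04,
       -2.20335827e-03,  6.77153470e-05]), 'joint_efforts': array([ 5.12932857e-04, -4.44878805e+01, -3.51332152e+01, -5.09451681e-07,
        9.19014827e-03,  3.53163080e-05]), 'eef_pos': array([0.12735061, 0.56013266, 0.23035332]), 'eef_rot': array([-2.72030776e-04,  1.11664701e-01,  9.93745528e-01, -8.64158935e-04]), 'wrist_force': array([-0.64973159,  0.78872763, -0.45641192]), 'torque': array([-0.02447223,  0.01460164,  0.03705478]), 'opening': 0.9974746124483018}
-0.0187
scene {'fovy': 42.62031892673465, 'cx': 251.4924529216225, 'cy': 188.38359670778544, 'k1': -0.12578901839784024, 'world_from_camera': array([[-0.88503832,  0.35561467, -0.30040868,  0.97127668],
       [ 0.46518673,  0.69995655, -0.54190602,  0.71844006],
       [ 0.0175633 , -0.61935372, -0.7849156 ,  1.17405045],
       [ 0.        ,  0.        ,  0.        ,  1.        ]])}
top {'fovy': 
[... 225 characters left out ...]
-01, -2.86873764e-02,  3.35091580e-04,
        -2.52592804e-02],
       [ 1.71291844e-03, -7.13362808e-02, -9.97450851e-01,
         1.24571879e+00],
       [ 0.00000000e+00,  0.00000000e+00,  0.00000000e+00,
         1.00000000e+00]])}
wrist {'fovy': 67.38696063410273, 'cx': 251.49394139776422, 'cy': 183.51186280232275, 'k1': 0.01879815664417224, 'mount': array([[-5.63852562e-04, -9.53452100e-01, -3.01543985e-01,
         7.78710169e-02],
       [ 9.99999744e-01, -6.70404915e-04,  2.49869209e-04,
        -3.39572039e-04],
       [-4.40394892e-04, -3.01543767e-01,  9.53452234e-01,
        -1.42257260e-01],
       [ 0.00000000e+00,  0.00000000e+00,  0.00000000e+00,
         1.00000000e+00]])}
```

View pics/scene0.png

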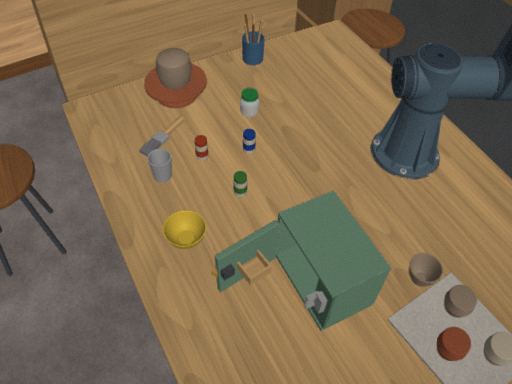

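View pics/top0.png

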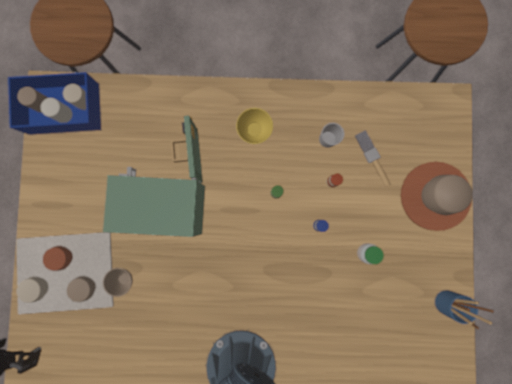

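View pics/wrist0.png

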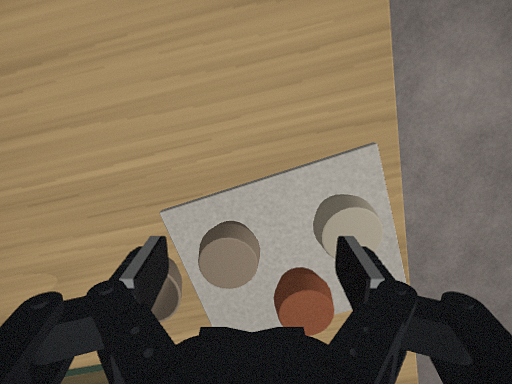

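```bash
cat > h.py <<'E'
import numpy as np,cv2
from bench import status,cams,ctrl
from scipy.spatial.transform import Rotation as R
def K(n):
    i=cams.camera_info(n); f=192/np.tan(np.radians(i['fovy'])/2)
    return i,np.array([[f,0,i['cx']],[0,f,i['cy']],[0,0,1.]]),np.array([i['k1'],0,0,0,0.])
def toolT(o=None):
    o=o or status.get_obs(); q=o['eef_rot']; T=np.eye(4)
    T[:3,:3]=R.from_quat([q[1],q[2],q[3],q[0]]).as_matrix(); T[:3,3]=o['eef_pos']; return T
def wfc(n,T=None):
    i=cams.camera_info(n)
    return (T if T is not None else toolT())@i['mount'] if n=='wrist' else i['world_from_camera']
def ray(n,uv,T=None):
    i,k,d=K(n); W=wfc(n,T)
    p=cv2.undistortPoints(np.array(uv,float).reshape(-1,1,2),k,d).reshape(-1,2)
    r=np.c_[p,np.ones(len(p))]@W[:3,:3].T
    return W[:3,3],r/np.linalg.norm(r,axis=1)[:,None]
def onz(n,uv,z,T=None):
    c,r=ray(n,uv,T); return c+r*((z-c[2])/r[:,2])[:,None]
def proj(n,P,T=None):
    i,k,d=K(n); W=np.linalg.inv(wfc(n,T)); 
    return cv2.projectPoints(np.array(P,float).reshape(-1,1,3),cv2.Rodrigues(W[:3,:3])[0],W[:3,3],k,d)[0].reshape(-1,2)
def tri(n1,u1,n2,u2,T1=None,T2=None):
    c1,r1=ray(n1,u1,T1); c2,r2=ray(n2,u2,T2); r1=r1[0];r2=r2[0]
    s=np.linalg.lstsq(np.c_[r1,-r2],c2-c1,rcond=None)[0]
    a=c1+s[0]*r1;b=c2+s[1]*r2
    return (a+b)/2,np.linalg.norm(a-b)
def snap(n,name):
    im=cv2.cvtColor(cams.camera(n),cv2.COLOR_RGB2BGR); cv2.imwrite('pics/'+name,im); return im
E
python3 - <<'E'
import cv2
t=cv2.imread('pics/top0.png');s=cv2.imread('pics/scene0.png')
cv2.imwrite('pics/tc.png',cv2.resize(t[100:250,95:295],None,fx=4,fy=4,interpolation=cv2.INTER_CUBIC))
cv2.imwrite('pics/sc.png',cv2.resize(s[185:335,200:400],None,fx=4,fy=4,interpolation=cv2.INTER_CUBIC))
E
```

```text
(no output)
```

View pics/tc.png

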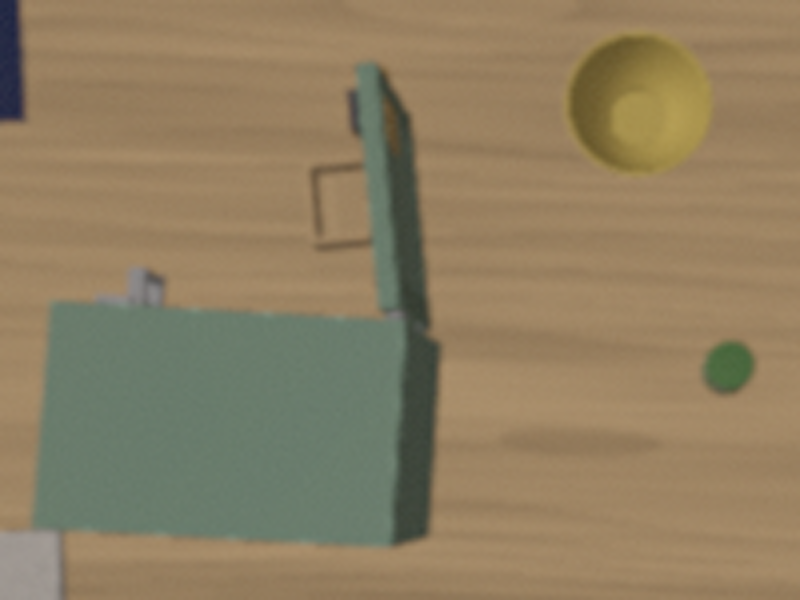

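View pics/sc.png

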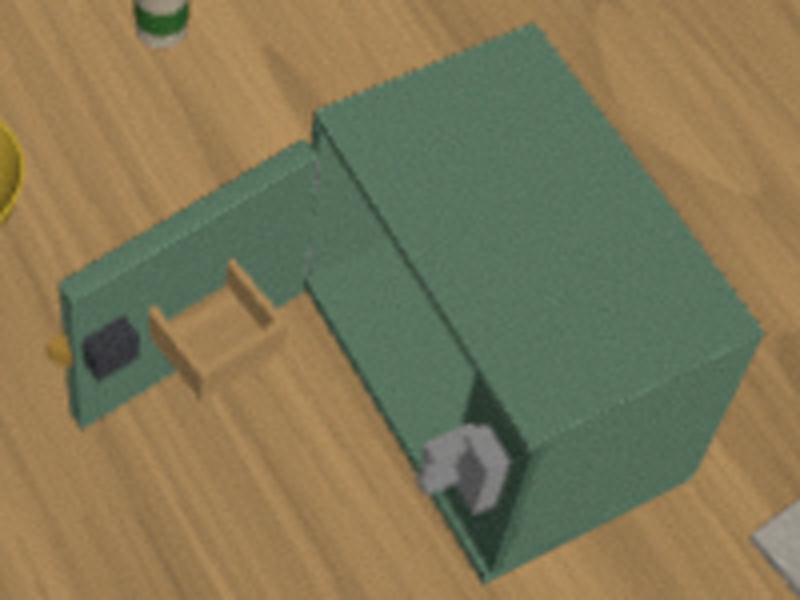

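Run:
```python
from h import *
np.set_printoptions(precision=4,suppress=True)
T=lambda l:(np.array(l)+.5)/4-.5+[95,100]
S=lambda l:(np.array(l)+.5)/4-.5+[200,185]
top=[(51,302),(407,321),(393,545),(34,529)]
sc=[(530,452),(316,115),(535,25),(760,332)]
for a,b in zip(top,sc): print(onz('top',T([a]),.198)[0],onz('scene',S([b]),.198)[0],tri('top',T([a]),'scene',S([b])))
print('door top inner free, inner hinge, outer free')
dt=[(358,66),(382,312),(378,64)]; ds=[(62,285),(303,142)]
print(onz('top',T(dt),.185)); print(onz('scene',S([(68,293),(62,285),(303,142)]),.185))
print('rack'); print(onz('top',T([(313,168),(319,248),(368,163),(374,242)]),.122)); 
print(onz('scene',S([(150,310),(200,372),(287,320),(233,263)]),.122))
for n,im in (('top','pics/top0.png'),('scene','pics/scene0.png')):
    I=cv2.imread(im);h=cv2.cvtColor(I,cv2.COLOR_BGR2HSV)
    for nm,lo,hi,box in (('blue',(105,150,60),(130,255,255),(230,120,345,250) if n=='top' else(190,115,290,205)),('green',(50,120,30),(80,255,255),(230,170,300,220) if n=='top' else(220,160,260,205)),('yel',(20,120,80),(32,255,255),(225,95,285,150)if n=='top' else (150,200,215,255))):
        m=cv2.inRange(h,lo,hi);k=np.zeros_like(m);x0,y0,x1,y1=box;k[y0:y1,x0:x1]=m[y0:y1,x0:x1]
        y,x=np.nonzero(k);print(n,nm,len(x),x.mean(),y.mean(),x.min(),x.max(),y.min(),y.max(), onz(n,[(x.mean(),y.mean())],.078 if nm!='yel' else .055)[0])
t=cv2.imread('pics/top0.png');s=cv2.imread('pics/scene0.png')
a=cv2.resize(t[200:250,290:350],None,fx=6,fy=6,interpolation=cv2.INTER_CUBIC)
b=cv2.resize(s[120:160,225:275],None,fx=7,fy=7,interpolation=cv2.INTER_CUBIC)
c=np.zeros((300,720,3),np.uint8);c[:,:360]=a;c[:280,360:710]=b;cv2.imwrite('pics/j.png',c)
```

```text
[0.5813 0.3859 0.198 ] [0.5821 0.3919 0.198 ] (array([0.5809, 0.3891, 0.1919]), np.float64(0.00270160326577282))
[0.5752 0.1368 0.198 ] [0.5749 0.1431 0.198 ] (array([0.5742, 0.1387, 0.1924]), np.float64(0.0038004099135391877))
[0.4188 0.1403 0.198 ] [0.4164 0.1457 0.198 ] (array([0.4166, 0.1423, 0.1944]), np.float64(0.005059735417353353))
[0.4231 0.3886 0.198 ] [0.4238 0.3913 0.198 ] (array([0.4226, 0.3901, 0.1951]), np.float64(0.0008992583648644289))
door top inner free, inner hinge, outer free
[[0.7594 0.1811 0.185 ]
 [0.5824 0.1568 0.185 ]
 [0.7613 0.1668 0.185 ]]
[[0.7595 0.1799 0.185 ]
 [0.7603 0.1735 0.185 ]
 [0.5867 0.1494 0.185 ]]
rack
[[0.6972 0.2241 0.122 ]
 [0.6363 0.217  0.122 ]
 [0.7022 0.1827 0.122 ]
 [0.6421 0.1758 0.122 ]]
[[0.7065 0.1791 0.122 ]
 [0.6991 0.2307 0.122 ]
 [0.6355 0.2234 0.122 ]
 [0.6457 0.1728 0.122 ]]<stdin>:17: RuntimeWarning: Mean of empty slice.
  ret = ret.dtype.type(ret / rcount)
Traceback (most recent call last):
ValueError: zero-size array to reduction operation minimum which has no identity
```

Run:
```python
from h import *
np.set_printoptions(precision=4,suppress=True)
t=cv2.imread('pics/top0.png');s=cv2.imread('pics/scene0.png')
for n,I,u in (('top',t,[(321,226),(277,191),(336,180),(372,255)]),('scene',s,[(249,140),(240,184),(201,148)])):
    print(n,[cv2.cvtColor(I,cv2.COLOR_BGR2HSV)[v,x].tolist() for x,v in u])
a=cv2.resize(t[200:250,290:350],None,fx=6,fy=6,interpolation=cv2.INTER_CUBIC)
b=cv2.resize(s[120:160,225:275],None,fx=7,fy=7,interpolation=cv2.INTER_CUBIC)
c=np.zeros((300,720,3),np.uint8);c[:,:360]=a;c[:280,360:710]=b;cv2.imwrite('pics/j.png',c)
print(onz('top',[(321,226),(277,191),(336,180)],.078)); print(onz('scene',[(249,134),(240,177),(201,140)],.078))
```

```text
top [[114, 131, 117], [50, 101, 104], [7, 162, 131], [64, 115, 109]]
scene [[117, 90, 108], [39, 64, 124], [19, 51, 151]]
[[ 0.4548 -0.2366  0.078 ]
 [ 0.5597 -0.0976  0.078 ]
 [ 0.5995 -0.2812  0.078 ]]
[[ 0.4584 -0.2327  0.078 ]
 [ 0.5619 -0.0904  0.078 ]
 [ 0.6021 -0.2765  0.078 ]]
```

View pics/j.png

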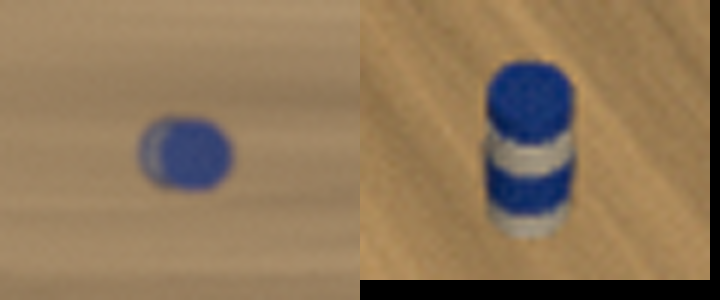

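```bash
cat >> h.py <<'E'
def down(ydeg):
    a=np.radians(ydeg); y=np.array([np.cos(a),np.sin(a),0]); z=np.array([0,0,-1.]); return np.c_[np.cross(y,z),y,z]
def go(p,ydeg,T=None):
    T=T if T is not None else toolT(); d=T[:3,:3].T@(np.array(p)-T[:3,3])*100
    r=R.from_matrix(T[:3,:3].T@down(ydeg)).as_rotvec(degrees=True)
    return 'lin cm',np.round(d,2).tolist(),'rot',np.round(r,1).tolist()
E
python3 - <<'E'
from h import *
print(go((.35,.2,.27),40));
E
```

```text
('lin cm', [-29.7, -30.19, -3.91], 'rot', [-0.1, 0.0, 37.2])
```

```bash
python3 -m handwheel '[{"grip":8.5,"linear":[-29.7,-30.2,-4],"rotation":[0,0,37]},{"grip":8.5,"linear":[-29.7,-30.2,-4],"rotation":[0,0,37]},{"grip":8.5,"linear":[-29.7,-30.2,-4],"rotation":[0,0,37]},{"grip":8.5,"linear":[-29.7,-30.2,-4],"rotation":[0,0,37]},{"grip":8.5,"linear":[-29.7,-30.2,-4],"rotation":[0,0,37]},{"grip":8.5,"linear":[-29.7,-30.2,-4],"rotation":[0,0,37]},{"grip":8.5,"linear":[-29.7,-30.2,-4],"rotation":[0,0,37]},{"grip":8.5,"linear":[-29.7,-30.2,-4],"rotation":[0,0,37]},{"grip":8.5,"linear":[-29.7,-30.2,-4],"rotation":[0,0,37]},{"grip":8.5,"linear":[-29.7,-30.2,-4],"rotation":[0,0,37]},{"grip":8.5,"linear":[-29.7,-30.2,-4],"rotation":[0,0,37]}]'
python3 - <<'E'
from h import *
print(go((.457,-.236,.2),8));
E
```

```text
time_s: 1.07
eef_pos: [0.3529, 0.1959, 0.272]
eef_rot: [0.001, 0.424, 0.906, -0.0]
wrist_force: [-0.5, 0.3, 0.6]
opening: 1.0
('lin cm', [-39.8, -19.7, 7.3], 'rot', [0.1, 0.1, 31.9])
```

```bash
python3 -m handwheel '[{"grip":8.5,"linear":[-39.8,-19.7,7],"rotation":[0,0,32]},{"grip":8.5,"linear":[-39.8,-19.7,7],"rotation":[0,0,32]},{"grip":8.5,"linear":[-39.8,-19.7,7],"rotation":[0,0,32]},{"grip":8.5,"linear":[-39.8,-19.7,7],"rotation":[0,0,32]},{"grip":8.5,"linear":[-39.8,-19.7,7],"rotation":[0,0,32]},{"grip":8.5,"linear":[-39.8,-19.7,7],"rotation":[0,0,32]},{"grip":8.5,"linear":[-39.8,-19.7,7],"rotation":[0,0,32]},{"grip":8.5,"linear":[-39.8,-19.7,7],"rotation":[0,0,32]},{"grip":8.5,"linear":[-39.8,-19.7,7],"rotation":[0,0,32]},{"grip":8.5,"linear":[-39.8,-19.7,7],"rotation":[0,0,32]},{"grip":8.5,"linear":[-39.8,-19.7,7],"rotation":[0,0,32]},{"grip":8.5,"linear":[-39.8,-19.7,7],"rotation":[0,0,32]}]'
python3 - <<'E'
from h import *
print(status.get_obs()['eef_pos'],toolT()[:3,:3]); snap('wrist','w1.png'); print(proj('wrist',[[.457,-.236,.078]]))
E
```

```text
time_s: 2.07
eef_pos: [0.4568, -0.2357, 0.1998]
eef_rot: [-0.0, 0.657, 0.754, -0.001]
wrist_force: [-0.1, 0.1, 0.1]
opening: 1.002
[ 0.45681314 -0.23569116  0.19980051] [[-1.37966988e-01  9.90436412e-01 -9.08295973e-04]
 [ 9.90436619e-01  1.37966305e-01 -7.76137573e-04]
 [-6.43400673e-04 -1.00669096e-03 -9.99999286e-01]]
[[252.78469707 180.5082672 ]]
```

View pics/w1.png

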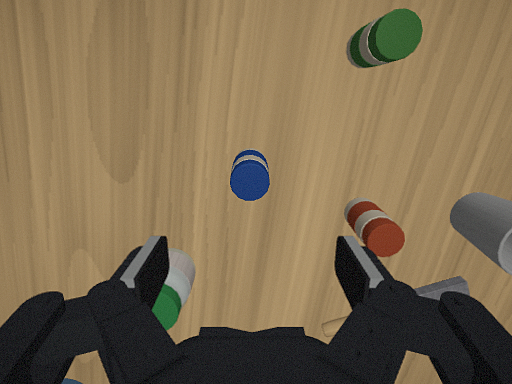

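Run:
```python
from h import *
I=cv2.imread('pics/w1.png');h=cv2.cvtColor(I,cv2.COLOR_BGR2HSV)
m=cv2.inRange(h,(105,120,50),(130,255,255));m[:, :200]=0;m[:,300:]=0
cs=sorted(cv2.findContours(m,0,1)[0],key=cv2.contourArea)[-2:]
for c in cs: print(cv2.contourArea(c),cv2.boundingRect(c),cv2.fitEllipse(c)if len(c)>4 else'')
e=cv2.fitEllipse(cs[-1]);x,y,w,hh=cv2.boundingRect(cs[-1])
c=(x+w/2-.5,y+hh-.5-w/2*.97)
for p in (e[0],c): print(p,onz('wrist',[p],.078),proj('wrist',onz('wrist',[p],.078)))
P=onz('wrist',[(x,0.97*0+c[1]),(x+w,c[1])],.078);print('diam',np.linalg.norm(P[0]-P[1]))
```

```text
105.5 (233, 150, 34, 15) ((250.1082000732422, 280.27154541015625), (82.90155029296875, 257.69329833984375), 179.85012817382812)
1205.0 (230, 160, 40, 41) ((249.37374877929688, 179.91932678222656), (38.32405471801758, 40.126197814941406), 3.8912770748138428)
(249.37374877929688, 179.91932678222656) [[ 0.45367996 -0.23586873  0.078     ]] [[249.37374878 179.91932678]]
(249.5, 181.1) [[ 0.4539608  -0.23702396  0.078     ]] [[249.5 181.1]]
diam 0.03838471220232469
```

Run:
```python
from h import *
print(go((.454,-.2365,.042),8));
```

```text
('lin cm', [-0.35, -0.26, 15.8], 'rot', [-0.1, -0.1, -0.0])
```

```bash
python3 -m handwheel '[{"grip":8.5,"linear":[0,-0.3,4],"rotation":[0,0,0]},{"grip":8.5,"linear":[0,-0.3,8],"rotation":[0,0,0]},{"grip":8.5,"linear":[-0.05,-0.3,11],"rotation":[0,0,0]},{"grip":8.5,"linear":[-0.05,-0.3,14],"rotation":[0,0,0]},{"grip":8.5,"linear":[-0.05,-0.3,15.8],"rotation":[0,0,0]},{"grip":8.5,"linear":[-0.05,-0.3,15.8],"rotation":[0,0,0]}]'
python3 - <<'E'
from h import *
print(status.get_obs()['eef_pos']); snap('wrist','w2.png')
E
```

```text
time_s: 2.62
eef_pos: [0.4507, -0.2279, 0.0393]
eef_rot: [-0.004, 0.654, 0.756, 0.0]
wrist_force: [-0.4, 0.8, -0.7]
opening: 0.996
[ 0.45069677 -0.22789905  0.03930606]
```

View pics/w2.png

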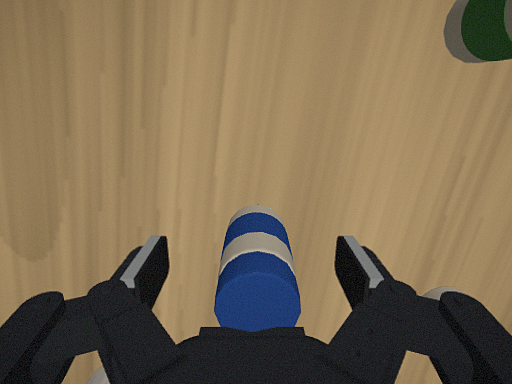

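Run:
```python
from h import *
o=status.get_obs();print(o['eef_pos'],o['dq'],go((.454,-.2365,.042),8))
```

```text
[ 0.45207192 -0.22917733  0.04157834] [-0.00287904 -0.05064093 -0.04672583 -0.00031574  0.01520894 -0.0013834 ] ('lin cm', [-0.75, 0.09, -0.05], 'rot', [-0.2, -0.2, 0.2])
```

```bash
python3 -m handwheel '[{"grip":8.5,"linear":[0,0,0],"rotation":[0,0,0]},{"grip":8.5,"linear":[0,0,0],"rotation":[0,0,0]},{"grip":8.5,"linear":[0,0,0],"rotation":[0,0,0]},{"grip":8.5,"linear":[0,0,0],"rotation":[0,0,0]}]'
python3 - <<'E'
from h import *
I=snap('wrist','w3.png');o=status.get_obs();print(o['eef_pos'],go((.454,-.2365,.042),8))
h=cv2.cvtColor(I,cv2.COLOR_BGR2HSV)
m=cv2.inRange(h,(105,120,50),(130,255,255));m[:245]=0
c=max(cv2.findContours(m,0,1)[0],key=cv2.contourArea);print(cv2.boundingRect(c))
for z in (.078,):print(onz('wrist',[(257,300)],z))
print(proj('wrist',[[.454,-.2365,.078],[.454,-.2365,0]]))
E
```

```text
time_s: 3.0
eef_pos: [0.4545, -0.2324, 0.0449]
eef_rot: [0.001, 0.655, 0.756, 0.0]
wrist_force: [-0.0, 0.5, 0.8]
opening: 0.996
[ 0.45429204 -0.23231997  0.04456906] ('lin cm', [-0.41, -0.09, 0.26], 'rot', [0.1, 0.1, 0.2])
(209, 245, 84, 80)
[[ 0.45762859 -0.24454326  0.078     ]]
[[251.58851682 284.06196738]
 [251.33400341 213.4550874 ]]
```

View pics/w3.png

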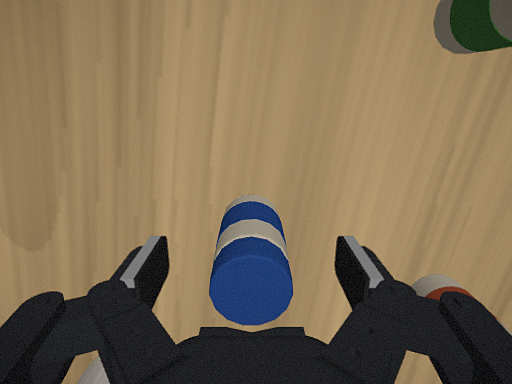

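```bash
python3 -m handwheel '[{"grip":8.5,"linear":[-0.55,-0.05,0.4],"rotation":[0,0,0]},{"grip":8.5,"linear":[-0.55,-0.05,0.4],"rotation":[0,0,0]},{"grip":8.5,"linear":[-0.55,-0.05,0.4],"rotation":[0,0,0]},{"grip":3,"linear":[-0.55,-0.05,0.4],"rotation":[0,0,0]},{"grip":3,"linear":[-0.55,-0.05,0.4],"rotation":[0,0,0]},{"grip":3,"linear":[-0.55,-0.05,0.4],"rotation":[0,0,0]},{"grip":3,"linear":[-0.55,-0.05,0.4],"rotation":[0,0,0]},{"grip":3,"linear":[-0.55,-0.05,0.4],"rotation":[0,0,0]},{"grip":3,"linear":[-0.55,-0.05,0.4],"rotation":[0,0,0]},{"grip":3,"linear":[-0.55,-0.05,0.4],"rotation":[0,0,0]}]'
python3 - <<'E'
from h import *
I=snap('wrist','w4.png');o=status.get_obs();print(o['eef_pos'],o['opening'],o['wrist_force'],o['dq'])
E
```

```text
time_s: 3.88
eef_pos: [0.4541, -0.2374, 0.0395]
eef_rot: [0.0, 0.655, 0.756, 0.0]
wrist_force: [1.3, 1.3, 1.8]
opening: 0.452
[ 0.45409373 -0.23739923  0.03954852] 0.4491520871593136 [ 1.08055592 -0.65828697  2.70637662] [-0.00143785  0.00034955 -0.00063925 -0.00028552  0.00099251 -0.00119777]
```

View pics/w4.png

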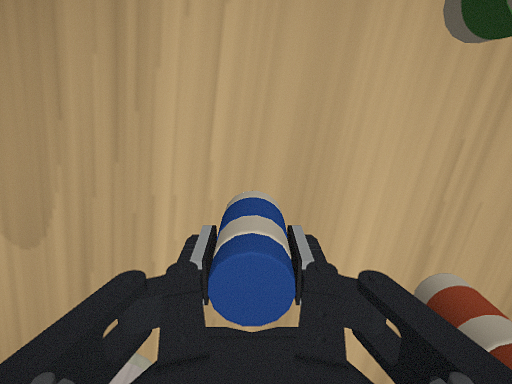

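```bash
python3 - <<'E'
from h import *
print(onz('wrist',[(252,283),(251.5,281)],.078))
T=toolT(); print(go((.665,.20,.30),7.8));
E
python3 -m handwheel '[{"grip":3,"linear":[0,0,-1],"rotation":[0,0,0]},{"grip":3,"linear":[0,0,-3],"rotation":[0,0,0]},{"grip":3,"linear":[0,0,-7],"rotation":[0,0,0]},{"grip":3,"linear":[0,0,-11],"rotation":[0,0,0]},{"grip":3,"linear":[0,0,-15],"rotation":[0,0,0]},{"grip":3,"linear":[0,0,-19],"rotation":[0,0,0]},{"grip":3,"linear":[0,0,-23],"rotation":[0,0,0]},{"grip":3,"linear":[0,0,-26],"rotation":[0,0,0]},{"grip":3,"linear":[0,0,-26],"rotation":[0,0,0]},{"grip":3,"linear":[0,0,-26],"rotation":[0,0,0]}]'
python3 - <<'E'
from h import *
print(go((.665,.20,.30),7.8)); print(status.get_obs()['opening'])
E
```

```text
[[ 0.45340472 -0.23736174  0.078     ]
 [ 0.45305499 -0.23641204  0.078     ]]
('lin cm', [40.29, 27.11, -26.05], 'rot', [0.0, 0.0, 0.4])
time_s: 4.77
eef_pos: [0.4542, -0.2378, 0.3015]
eef_rot: [0.002, 0.655, 0.756, -0.0]
wrist_force: [-0.6, 0.4, -3.9]
opening: 0.452
('lin cm', [40.34, 27.09, 0.09], 'rot', [0.1, 0.2, 0.4])
0.45176250738623747
```

```bash
python3 -m handwheel '[{"grip":3,"linear":[2.5,1.7,0],"rotation":[0,0,0]},{"grip":3,"linear":[5.5,3.7,0],"rotation":[0,0,0]},{"grip":3,"linear":[8.8,5.9,0],"rotation":[0,0,0]},{"grip":3,"linear":[12.1,8.1,0],"rotation":[0,0,0]},{"grip":3,"linear":[15.4,10.3,0],"rotation":[0,0,0]},{"grip":3,"linear":[18.7,12.5,0],"rotation":[0,0,0]},{"grip":3,"linear":[22,14.7,0],"rotation":[0,0,0]},{"grip":3,"linear":[25.3,16.9,0],"rotation":[0,0,0]},{"grip":3,"linear":[28.6,19.1,0],"rotation":[0,0,0]},{"grip":3,"linear":[31.9,21.3,0],"rotation":[0,0,0]},{"grip":3,"linear":[35.2,23.5,0],"rotation":[0,0,0]},{"grip":3,"linear":[37.5,25.2,0],"rotation":[0,0,0]}]'
python3 -m handwheel '[{"grip":3,"linear":[1.8,1.1,0],"rotation":[0,0,0]},{"grip":3,"linear":[2.8,1.9,0],"rotation":[0,0,0]},{"grip":3,"linear":[2.8,1.9,0],"rotation":[0,0,0]},{"grip":3,"linear":[2.8,1.9,0],"rotation":[0,0,0]},{"grip":3,"linear":[2.8,1.9,0],"rotation":[0,0,0]}]'
python3 - <<'E'
from h import *
np.save('T5.npy',toolT()); snap('wrist','w5.png'); snap('top','t5.png'); snap('scene','s5.png')
o=status.get_obs(); print(o['eef_pos'],o['wrist_force'],o['opening'],o['q'])
E
```

```text
time_s: 5.77
eef_pos: [0.649, 0.173, 0.2958]
eef_rot: [-0.002, 0.654, 0.756, -0.002]
wrist_force: [0.4, -0.3, -2.3]
opening: 0.447
time_s: 6.18
eef_pos: [0.6638, 0.1992, 0.2974]
eef_rot: [-0.001, 0.655, 0.756, -0.001]
wrist_force: [0.1, 0.0, -2.2]
opening: 0.447
[0.66439455 0.19894331 0.29905575] [-0.44891052 -0.13744442 -2.03425772] 0.4477900398733554 [ 1.20357427e-01  4.02293104e-01  1.19414063e+00 -2.12622511e-04
  1.54588841e+00 -2.10256893e-02]
```

View pics/w5.png

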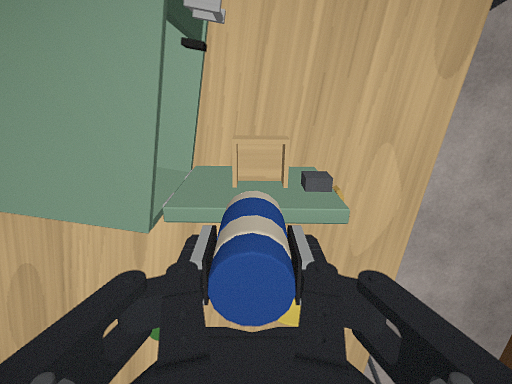

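View pics/t5.png

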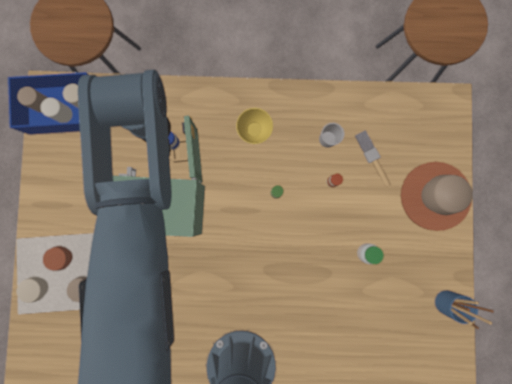

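View pics/s5.png

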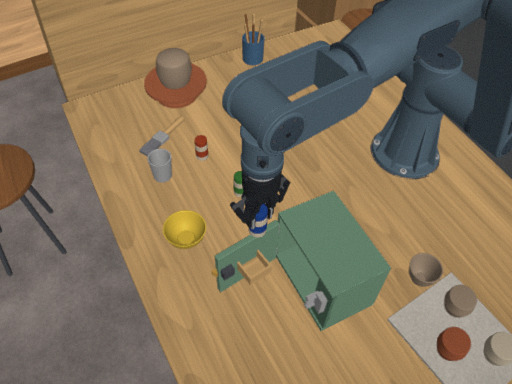

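Run:
```python
import cv2
t=cv2.imread('pics/w5.png')
cv2.imwrite('pics/c5.png',cv2.resize(t[120:230,155:355],None,fx=4,fy=4,interpolation=cv2.INTER_CUBIC))
```

```text
(no output)
```

View pics/c5.png

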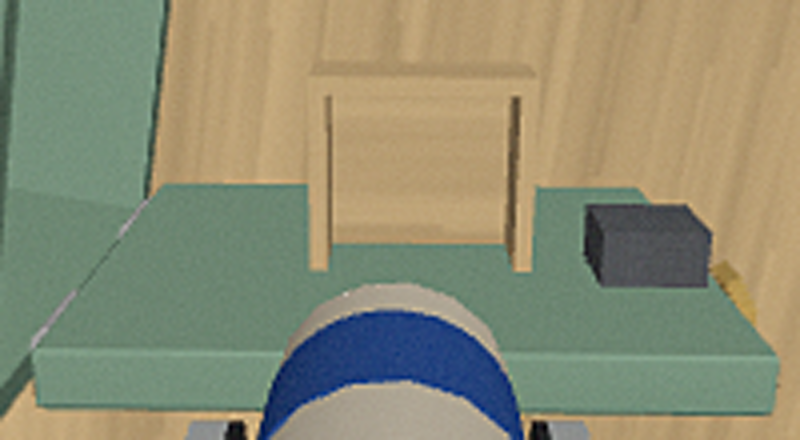

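```bash
cat > m5.py <<'E'
from h import *
np.set_printoptions(precision=4,suppress=True)
T5=np.load('T5.npy')
W=lambda l:(np.array(l)+.5)/4-.5+[155,120]
r=onz('wrist',W([(309,78),(536,78),(310,270),(534,271)]),.122,T5); print(r)
print('w',np.linalg.norm(r[0]-r[1]),np.linalg.norm(r[2]-r[3]),'d',np.linalg.norm(r[0]-r[2]),np.linalg.norm(r[1]-r[3]))
d=onz('wrist',W([(35,349),(777,355),(37,405),(776,412)]),.185,T5);print(d,np.linalg.norm(d[0]-d[1]),np.linalg.norm(d[0]-d[2]))
for a in (r[1]-r[0],r[3]-r[2],d[1]-d[0],d[3]-d[2]): print('ang',np.degrees(np.arctan2(a[1],a[0])))
a=d[1]-d[0]; u=a/np.linalg.norm(a); n=np.array([-u[1],u[0],0])
print('c front',(r[0]+r[1])/2-.0305*n,'c door',(r[2]+r[3])/2+.0255*n,'c from door', d[0]+ .0255*n, 'along', [(x-d[0])@u for x in r])
T=toolT(); 
print('dist rack ctr from hinge-edge',((r.mean(0)-d[0])@u))
E
python3 m5.py
```

```text
[[0.637  0.2237 0.122 ]
 [0.699  0.2325 0.122 ]
 [0.6441 0.1684 0.122 ]
 [0.7085 0.1773 0.122 ]]
w 0.06254157994152247 0.06501868384009045 d 0.05573870332915442 0.05601267139743245
[[0.5834 0.1607 0.185 ]
 [0.7582 0.1843 0.185 ]
 [0.5847 0.1462 0.185 ]
 [0.7615 0.1698 0.185 ]] 0.17630054094683373 0.014575251045769474
ang 8.13512111557705
ang 7.9076099639193265
ang 7.694324563639635
ang 7.611772253660017
c front [0.6721 0.1979 0.122 ] c door [0.6728 0.1981 0.122 ] c from door [0.58  0.186 0.185] along [np.float64(0.061551189989898634), np.float64(0.12409091909591191), np.float64(0.061099504996656465), np.float64(0.1261177383472514)]
dist rack ctr from hinge-edge 0.09321483810742963
```

Run:
```python
from h import *
print(go((.6722,.200,.235),7.8))
```

```text
('lin cm', [-0.0, 0.79, 6.4], 'rot', [-0.0, 0.0, 0.3])
```

```bash
python3 -m handwheel '[{"grip":3,"linear":[0,0.4,1.5],"rotation":[0,0,0.3]},{"grip":3,"linear":[0,0.8,3.5],"rotation":[0,0,0.3]},{"grip":3,"linear":[0,0.8,5],"rotation":[0,0,0.3]},{"grip":3,"linear":[0,0.8,6.4],"rotation":[0,0,0.3]},{"grip":3,"linear":[0,0.8,6.4],"rotation":[0,0,0.3]},{"grip":3,"linear":[0,0.8,6.4],"rotation":[0,0,0.3]},{"grip":3,"linear":[0,0.8,6.4],"rotation":[0,0,0.3]}]'
python3 - <<'E'
from h import *
np.save('T6.npy',toolT()); w=snap('wrist','w6.png'); s=snap('scene','s6.png')
print(toolT()[:3,3],status.get_obs()['dq'])
b=cv2.resize(s[190:300,200:320],None,fx=4,fy=4,interpolation=cv2.INTER_CUBIC)
cv2.imwrite('pics/s6c.png',b); cv2.imwrite('pics/w6c.png',cv2.resize(w[140:340,150:350],None,fx=3,fy=3,interpolation=cv2.INTER_CUBIC))
E
```

```text
time_s: 6.92
eef_pos: [0.6731, 0.2011, 0.2361]
eef_rot: [0.0, 0.657, 0.754, 0.0]
wrist_force: [0.8, 0.8, -0.6]
opening: 0.449
[0.67345552 0.20135233 0.23701173] [ 0.00279588  0.00085578  0.00028785  0.00083857 -0.00260041  0.00028973]
```

View pics/s6c.png

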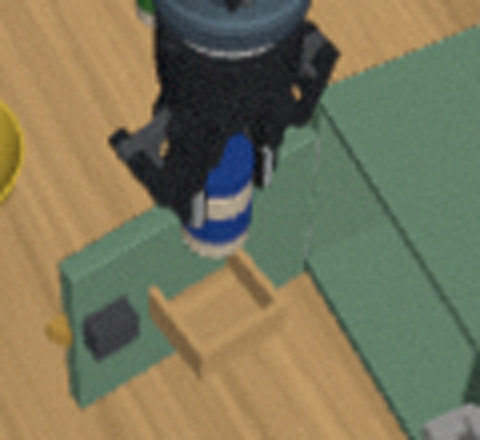

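View pics/w6c.png

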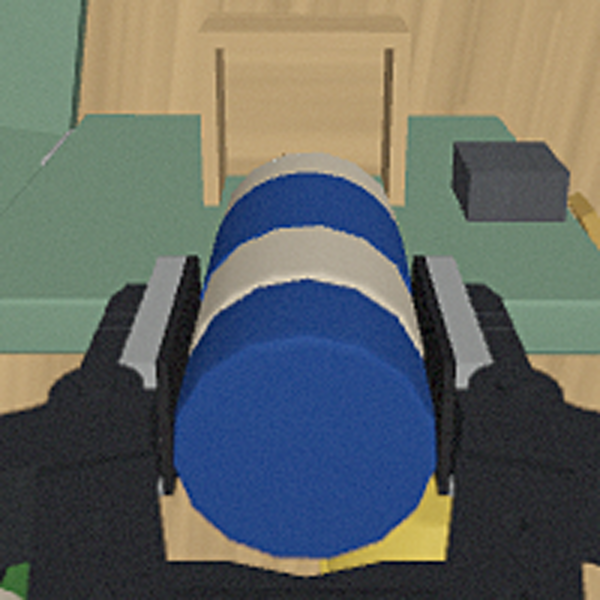

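```bash
cat > jarchk.py <<'E'
from h import *
import sys
def circ(p,z,r=.02):
    a=np.linspace(0,2*np.pi,73); return np.c_[p[0]+r*np.cos(a),p[1]+r*np.sin(a),0*a+z]
def over(f,cam,T,off,dz,p,x0,y0,s,out,extra=()):
    I=cv2.imread(f); I=I[y0:y0+600//s,x0:x0+800//s]; I=cv2.resize(I,None,fx=s,fy=s,interpolation=cv2.INTER_CUBIC)
    for P,c in [(circ(p,T[2,3]-.0395+dz),(0,0,255)),(circ(p,T[2,3]+.0385+dz),(0,255,255))]+list(extra):
        q=(proj(cam,P,T)-[x0,y0]+.5)*s-.5
        cv2.polylines(I,[np.int32(q*8)],False,c,1,cv2.LINE_AA,3)
    cv2.imwrite(out,I)
E
python3 - <<'E'
from jarchk import *
T=np.load('T6.npy'); p=T[:2,3]
u=np.array([np.cos(np.radians(7.8)),np.sin(np.radians(7.8))]);n=np.array([-u[1],u[0]])
c=np.array([.6725,.198])
def rect(z,x0,x1,y): return np.array([[*(c+x0*n-y*u),z],[*(c+x1*n-y*u),z],[*(c+x1*n+y*u),z],[*(c+x0*n+y*u),z]])
ex=[(rect(.122,-.0255,.0305,.032),(255,0,255)),(rect(.122,-.0255,.0255,.027),(255,0,0))]
over('pics/s6.png','scene',T,0,0,p,200,190,5,'pics/o6s.png',ex)
over('pics/w6.png','wrist',T,0,0,p,150,140,4,'pics/o6w.png',ex)
E
```

```text
(no output)
```

View pics/o6s.png

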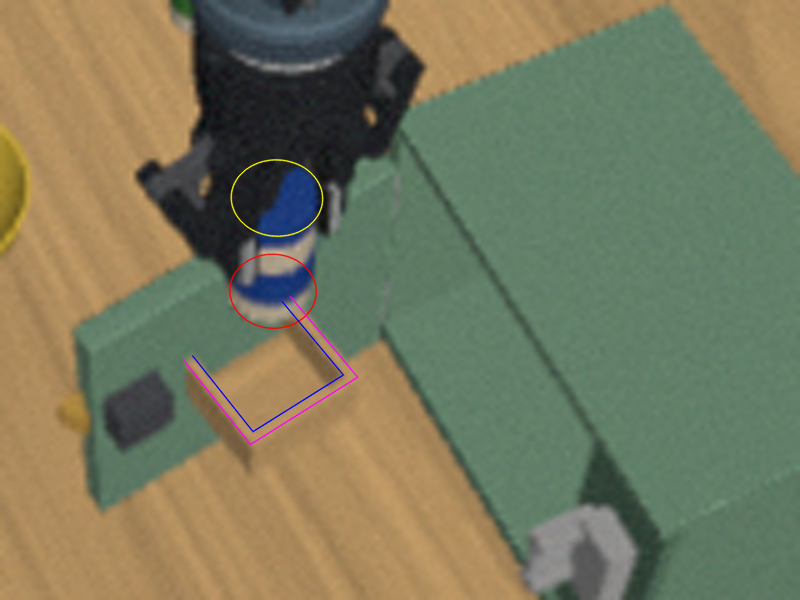

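View pics/o6w.png

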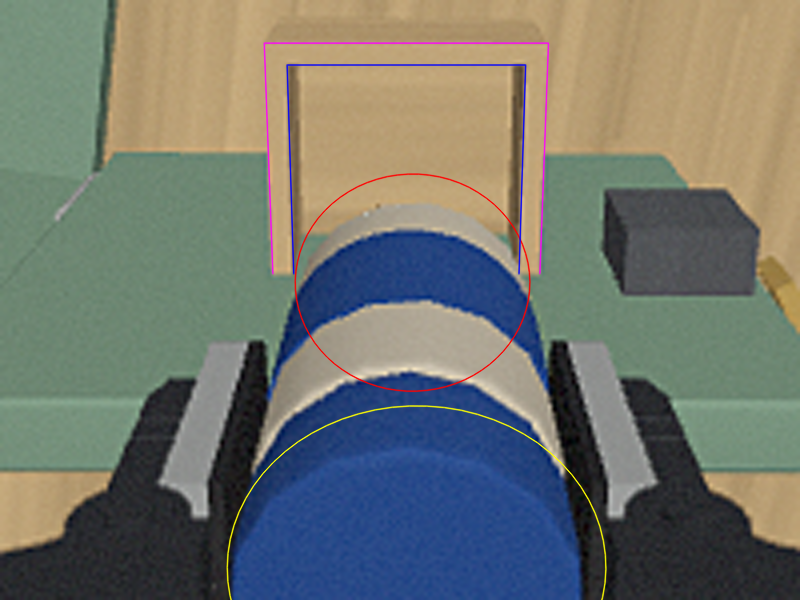

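Run:
```python
from jarchk import *
T=np.load('T6.npy')
u=np.array([np.cos(np.radians(7.8)),np.sin(np.radians(7.8))]);n=np.array([-u[1],u[0]])
p=T[:2,3]-.003*n
for f in ('wrist','scene'):
    s=f[0]
    over(f'pics/{s}6.png',f,T,0,0,p,*((235,225,9) if s=='s' else (150,140,4)),f'pics/o7{s}.png',[] if s=='w' else ())
I=cv2.imread('pics/w6.png');
for pp in (T[:2,3],p): 
    for z in (.0385,-.0395):
        q=proj('wrist',circ(pp,T[2,3]+z),T); print(q.min(0),q.max(0))
```

```text
[206.32719822 241.02273612] [300.99751243 321.82298837]
[223.33095524 183.0476875 ] [281.98520261 237.30388969]
[206.6440717  247.63562566] [300.64301371 327.31530465]
[223.45635671 187.35395254] [281.8448764  241.12273322]
```

View pics/o7s.png

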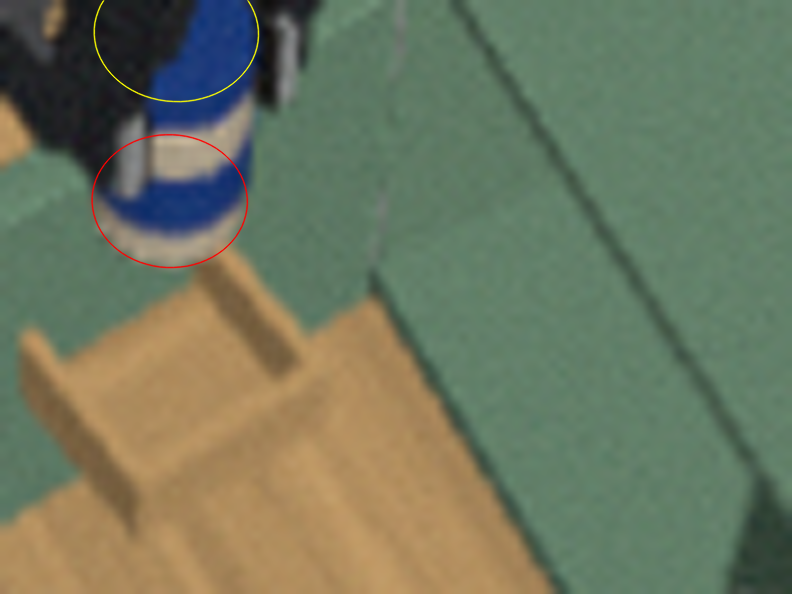

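View pics/w6.png

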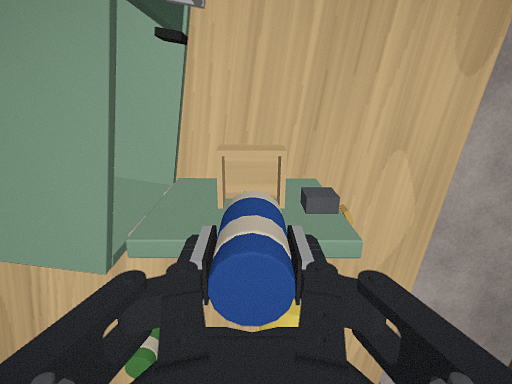

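Run:
```python
from h import *
S=lambda l:(np.array(l)+.5)/9-.5+[235,225]
print(onz('scene',S([(138,484),(24,336),(37,328),(235,250)]),.122))
u=np.array([np.cos(np.radians(7.8)),np.sin(np.radians(7.8))]);n=np.array([-u[1],u[0]])
c=np.array([.6725,.198])
print('pred', c+.0305*n+.032*u, c-.0255*n+.032*u,c-.0255*n+.027*u)
s=cv2.imread('pics/s6.png');cv2.imwrite('pics/s6r.png',cv2.resize(s[245:290,230:290],None,fx=13,fy=13,interpolation=cv2.INTER_CUBIC))
```

```text
[[0.69938245 0.23263576 0.122     ]
 [0.70603434 0.17864199 0.122     ]
 [0.70177133 0.1780265  0.122     ]
 [0.64220601 0.18091524 0.122     ]]
pred [0.70006461 0.23256071] [0.70766468 0.17707883] [0.70271094 0.17640025]
```

View pics/s6r.png

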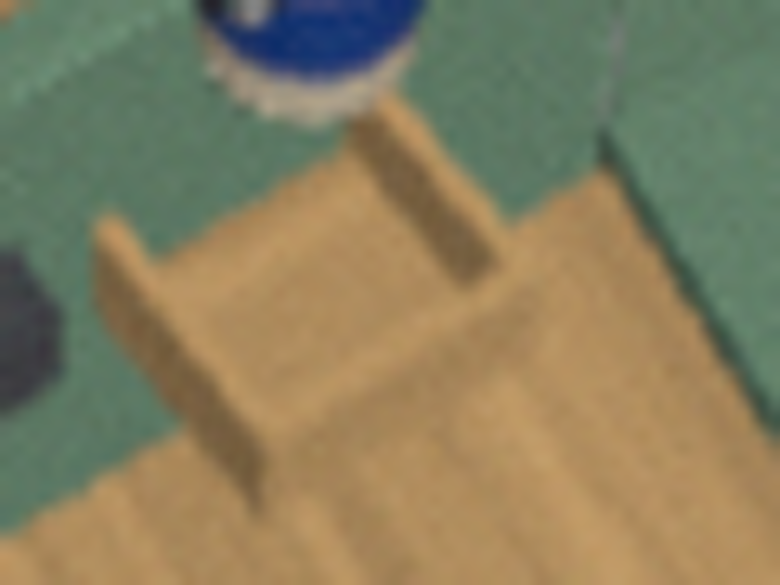

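```bash
python3 -m handwheel '[{"grip":3,"linear":[0,-0.1,1],"rotation":[0,0,0]},{"grip":3,"linear":[0,-0.1,2.5],"rotation":[0,0,0]},{"grip":3,"linear":[0,-0.1,4],"rotation":[0,0,0]},{"grip":3,"linear":[0,-0.1,5.5],"rotation":[0,0,0]},{"grip":3,"linear":[0,-0.1,6.2],"rotation":[0,0,0]},{"grip":3,"linear":[0,-0.1,6.2],"rotation":[0,0,0]},{"grip":3,"linear":[0,-0.1,6.2],"rotation":[0,0,0]}]'
python3 - <<'E'
from jarchk import *
T=toolT();np.save('T8.npy',T); w=snap('wrist','w8.png'); s=snap('scene','s8.png')
u=np.array([np.cos(np.radians(7.8)),np.sin(np.radians(7.8))]);n=np.array([-u[1],u[0]])
print(T[:3,3],(T[:2,3]-[.672,.198])@u,(T[:2,3]-[.672,.198])@n)
over('pics/s8.png','scene',T,0,0,T[:2,3]-.003*n,225,220,9,'pics/o8.png')
E
```

```text
time_s: 7.6
eef_pos: [0.6716, 0.2011, 0.1733]
eef_rot: [-0.0, 0.657, 0.754, -0.0]
wrist_force: [0.2, 0.7, -1.4]
opening: 0.446
[0.67162107 0.20110749 0.17325654] 4.630693193588022e-05 0.003130166745647928
```

View pics/o8.png

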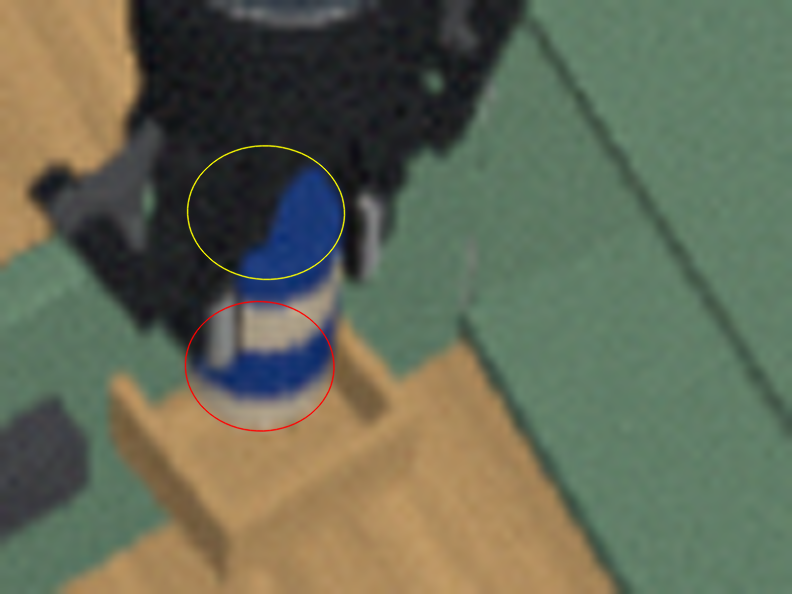

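View pics/w8.png

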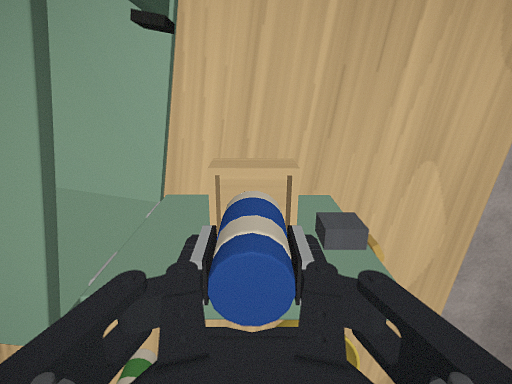

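```bash
python3 -m handwheel '[{"grip":3,"linear":[0,0,0.8],"rotation":[0,0,0]},{"grip":3,"linear":[0,0,1.6],"rotation":[0,0,0]},{"grip":3,"linear":[0,0,2.4],"rotation":[0,0,0]},{"grip":3,"linear":[0,0,3.1],"rotation":[0,0,0]},{"grip":3,"linear":[0,0,3.6],"rotation":[0,0,0]},{"grip":3,"linear":[0,0,3.6],"rotation":[0,0,0]},{"grip":3,"linear":[0,0,3.6],"rotation":[0,0,0]}]'
python3 - <<'E'
from jarchk import *
T=toolT();np.save('T9.npy',T); w=snap('wrist','w9.png'); s=snap('scene','s9.png')
print(T[:3,3],status.get_obs()['wrist_force'])
u=np.array([np.cos(np.radians(7.8)),np.sin(np.radians(7.8))]);n=np.array([-u[1],u[0]])
over('pics/s9.png','scene',T,0,0,T[:2,3]-.003*n,225,220,9,'pics/o9.png')
E
```

```text
time_s: 8.28
eef_pos: [0.6714, 0.2011, 0.1367]
eef_rot: [-0.0, 0.657, 0.754, -0.0]
wrist_force: [-0.4, -0.6, -2.0]
opening: 0.447
[0.67139415 0.20108979 0.13666179] [ 1.03787255  0.32635521 -2.16082919]
```

View pics/o9.png

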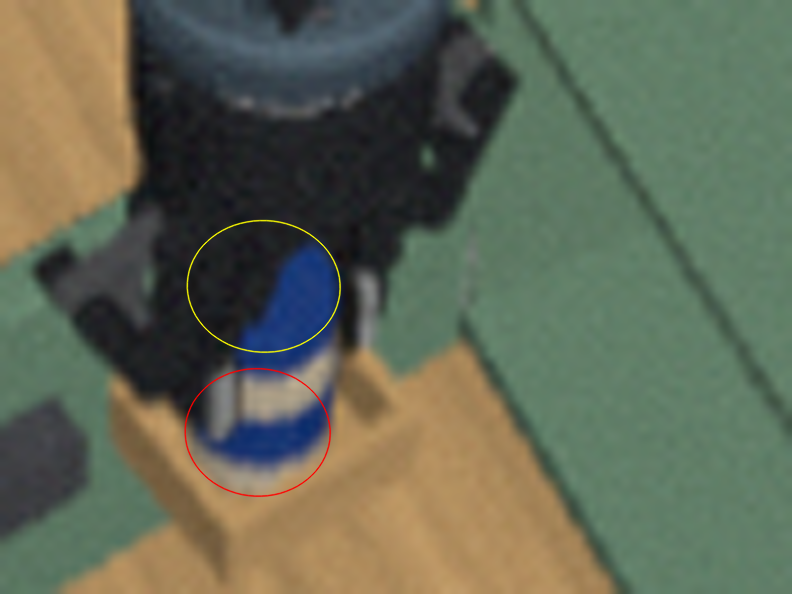

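View pics/w9.png

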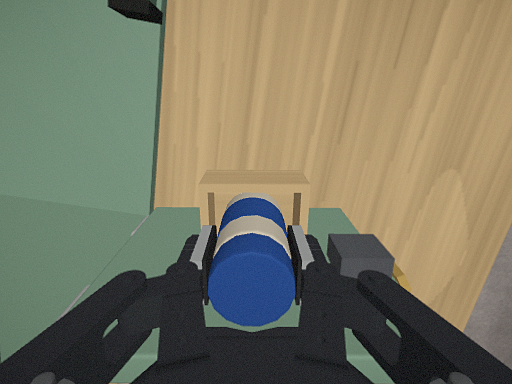

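```bash
python3 -m handwheel '[{"grip":3,"linear":[0,0,0.1],"rotation":[0,0,0]},{"grip":3,"linear":[0,0,0.2],"rotation":[0,0,0]},{"grip":3,"linear":[0,0,0.2],"rotation":[0,0,0]}]'
```

```text
time_s: 8.63
eef_pos: [0.6717, 0.2011, 0.1353]
eef_rot: [0.0, 0.657, 0.754, 0.0]
wrist_force: [0.3, 0.0, -2.9]
opening: 0.448
```

```bash
python3 -m handwheel '[{"grip":3,"linear":[0,0,0.05],"rotation":[0,0,0]},{"grip":3,"linear":[0,0,0.1],"rotation":[0,0,0]},{"grip":3,"linear":[0,0,0.1],"rotation":[0,0,0]}]'
```

```text
time_s: 8.88
eef_pos: [0.6718, 0.2011, 0.1346]
eef_rot: [0.0, 0.657, 0.754, 0.0]
wrist_force: [-0.5, 0.2, -0.7]
opening: 0.45
```

```bash
python3 -m handwheel '[{"grip":4.2,"linear":[0,0,0],"rotation":[0,0,0]},{"grip":4.6,"linear":[0,0,0],"rotation":[0,0,0]},{"grip":5,"linear":[0,0,0],"rotation":[0,0,0]},{"grip":5.5,"linear":[0,0,0],"rotation":[0,0,0]},{"grip":6,"linear":[0,0,0],"rotation":[0,0,0]},{"grip":6.5,"linear":[0,0,0],"rotation":[0,0,0]},{"grip":6.5,"linear":[0,0,0],"rotation":[0,0,0]},{"grip":6.5,"linear":[0,0,0],"rotation":[0,0,0]}]'
python3 - <<'E'
from h import *
snap('wrist','w10.png');snap('scene','s10.png');print(toolT()[:3,3])
E
```

```text
time_s: 9.55
eef_pos: [0.6716, 0.2011, 0.1343]
eef_rot: [-0.0, 0.657, 0.754, -0.0]
wrist_force: [0.1, 1.4, -0.1]
opening: 0.765
[0.67166884 0.20112764 0.13428711]
```

View pics/w10.png

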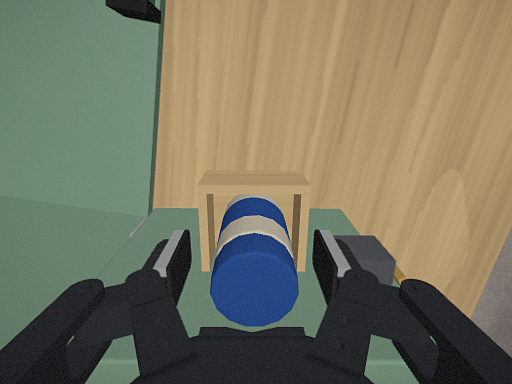

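```bash
python3 -m handwheel '[{"grip":6.5,"linear":[0,0,-1],"rotation":[0,0,0]},{"grip":6.5,"linear":[0,0,-3],"rotation":[0,0,0]},{"grip":6.5,"linear":[0,0,-6],"rotation":[0,0,0]},{"grip":6.5,"linear":[0,0,-10],"rotation":[0,0,0]},{"grip":6.5,"linear":[0,0,-14],"rotation":[0,0,0]},{"grip":6.5,"linear":[0,0,-15],"rotation":[0,0,0]},{"grip":4,"linear":[0,0,-15],"rotation":[0,0,0]},{"grip":2,"linear":[0,0,-15],"rotation":[0,0,0]},{"grip":0,"linear":[0,0,-15],"rotation":[0,0,0]}]'
python3 - <<'E'
from h import *
T=toolT();np.save('T11.npy',T)
w=snap('wrist','w11.png');s=snap('scene','s11.png');print(T[:3,3])
cv2.imwrite('pics/c11.png',np.hstack([cv2.resize(w[120:270,150:350],(500,375),interpolation=cv2.INTER_CUBIC),cv2.resize(s[215:290,215:275],(300,375),interpolation=cv2.INTER_CUBIC)]))
E
```

```text
time_s: 10.4
eef_pos: [0.6709, 0.201, 0.2826]
eef_rot: [-0.001, 0.657, 0.754, -0.001]
wrist_force: [0.3, 0.1, -0.5]
opening: 0.34
[0.67085591 0.20100615 0.28262114]
```

View pics/c11.png

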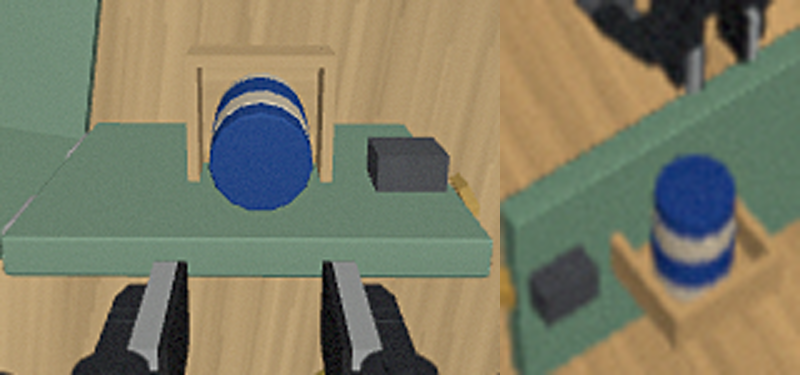

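View pics/w11.png

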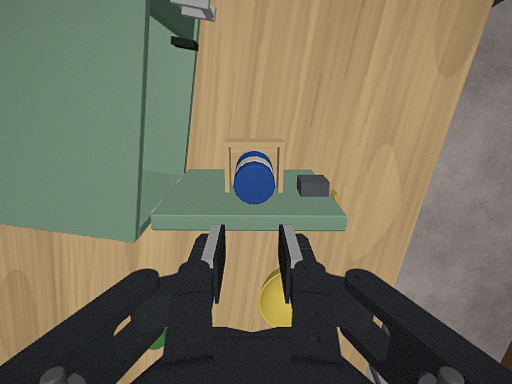

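Run:
```python
from h import *
I=cv2.imread('pics/w11.png');h=cv2.cvtColor(I,cv2.COLOR_BGR2HSV);T=np.load('T11.npy')
m=cv2.inRange(h,(105,120,50),(130,255,255));m[:140]=0;m[210:]=0
c=max(cv2.findContours(m,0,1)[0],key=cv2.contourArea);x,y,w,hh=cv2.boundingRect(c);print(x,y,w,hh)
P=onz('wrist',[(x+w/2-.5,y+hh-w/2-.5)],.173,T)[0];print(P)
u=np.array([np.cos(np.radians(7.8)),np.sin(np.radians(7.8))]);n=np.array([-u[1],u[0]])
print((P[:2]-[.672,.198])@u,(P[:2]-[.672,.198])@n)
```

```text
234 161 41 43
[0.6723124  0.19921709 0.173     ]
0.00047469118712133976 0.0011634266616957533
```

```bash
cat >> h.py <<'E'
H=np.array([.583,.152])
def un(phi): a=np.radians(phi); u=np.array([np.cos(a),np.sin(a)]); return u,np.array([-u[1],u[0]])
def push(phi,gap,r=.14,z=.142,half=.011):
    u,n=un(phi); return (*(H+r*u-(.008+half+gap)*n),z)
E
python3 - <<'E'
from h import *
p=push(7.8,.03); print(p); print(go((p[0],p[1],.283),7.8),go(p,7.8))
E
```

```text
(np.float64(0.728354760715283), np.float64(0.12245353595770189), 0.142)
('lin cm', [-8.57, 4.64, -0.15], 'rot', [-0.2, -0.0, 0.1]) ('lin cm', [-8.57, 4.7, 13.95], 'rot', [-0.2, -0.0, 0.1])
```

```bash
python3 -m handwheel '[{"grip":0,"linear":[-2,1,0],"rotation":[0,0,0]},{"grip":0,"linear":[-5,2.7,0],"rotation":[0,0,0]},{"grip":0,"linear":[-8,4.4,0],"rotation":[0,0,0]},{"grip":0,"linear":[-8.6,4.7,1],"rotation":[0,0,0]},{"grip":0,"linear":[-8.6,4.7,4],"rotation":[0,0,0]},{"grip":0,"linear":[-8.6,4.7,8],"rotation":[0,0,0]},{"grip":0,"linear":[-8.6,4.7,12],"rotation":[0,0,0]},{"grip":0,"linear":[-8.6,4.7,13.9],"rotation":[0,0,0]},{"grip":0,"linear":[-8.6,4.7,13.9],"rotation":[0,0,0]},{"grip":0,"linear":[-8.6,4.7,13.9],"rotation":[0,0,0]},{"grip":0,"linear":[-8.6,4.7,13.9],"rotation":[0,0,0]}]'
python3 - <<'E'
from h import *
T=toolT();print(T[:3,3])
w=snap('wrist','w12.png');s=snap('scene','s12.png')
E
```

```text
time_s: 11.42
eef_pos: [0.7309, 0.1225, 0.1468]
eef_rot: [0.001, 0.657, 0.754, 0.001]
wrist_force: [-0.3, -0.2, 1.1]
opening: 0.001
[0.73091198 0.12250755 0.1468227 ]
```

View pics/w12.png

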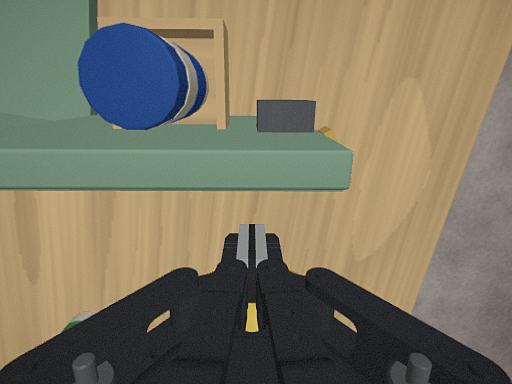

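View pics/s12.png

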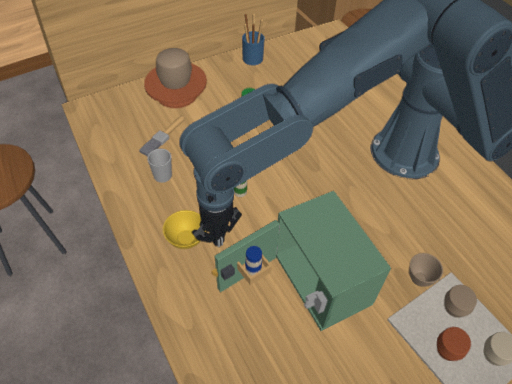

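```bash
python3 - <<'E'
from h import *
for g in (.03,.008,0,-.003): print(go(push(7.8,g),7.8))
E
python3 -m handwheel '[{"grip":0,"linear":[0.4,-0.1,0.2],"rotation":[0,0,0]},{"grip":0,"linear":[0.8,-0.1,0.4],"rotation":[0,0,0]},{"grip":0,"linear":[1.2,-0.1,0.4],"rotation":[0,0,0]},{"grip":0,"linear":[1.5,-0.1,0.4],"rotation":[0,0,0]},{"grip":0,"linear":[1.8,-0.1,0.4],"rotation":[0,0,0]},{"grip":0,"linear":[2,-0.1,0.4],"rotation":[0,0,0]},{"grip":0,"linear":[2.1,-0.1,0.4],"rotation":[0,0,0]},{"grip":0,"linear":[2.1,-0.1,0.4],"rotation":[0,0,0]},{"grip":0,"linear":[2.1,-0.1,0.4],"rotation":[0,0,0]}]'
python3 - <<'E'
from h import *
T=toolT();print(T[:3,3]); snap('wrist','w13.png')
u,n=un(7.8); d=T[:2,3]-H; print('r',d@u,'gap',-(d@n)-.019)
E
```

```text
('lin cm', [0.04, -0.34, 0.64], 'rot', [0.3, 0.0, 0.1])
('lin cm', [2.24, -0.33, 0.64], 'rot', [0.3, 0.0, 0.1])
('lin cm', [3.04, -0.33, 0.64], 'rot', [0.3, 0.0, 0.1])
('lin cm', [3.34, -0.33, 0.64], 'rot', [0.3, 0.0, 0.1])
time_s: 12.27
eef_pos: [0.7262, 0.143, 0.1413]
eef_rot: [0.0, 0.657, 0.754, -0.0]
wrist_force: [0.1, -0.0, 0.9]
opening: -0.004
[0.72616094 0.14299258 0.14128334]
r 0.1406139465817541 gap 0.009353254154112253
```

View pics/w13.png

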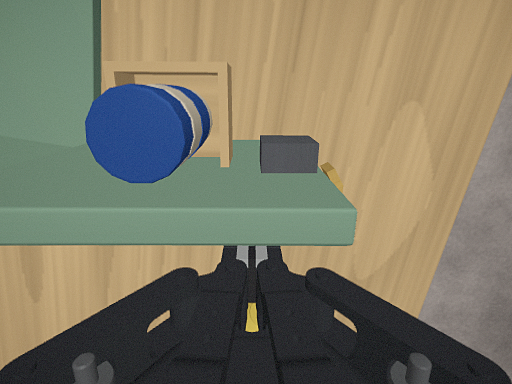

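```bash
python3 -m handwheel '[{"grip":0,"linear":[0.2,0,0],"rotation":[0,0,0]},{"grip":0,"linear":[0.35,0,0],"rotation":[0,0,0]},{"grip":0,"linear":[0.5,0,0],"rotation":[0,0,0]},{"grip":0,"linear":[0.62,0,0],"rotation":[0,0,0]},{"grip":0,"linear":[0.74,0,0],"rotation":[0,0,0]},{"grip":0,"linear":[0.86,0,0],"rotation":[0,0,0]},{"grip":0,"linear":[0.98,0,0],"rotation":[0,0,0]},{"grip":0,"linear":[1.1,0,0],"rotation":[0,0,0]},{"grip":0,"linear":[1.22,0,0],"rotation":[0,0,0]},{"grip":0,"linear":[1.34,0,0],"rotation":[0,0,0]},{"grip":0,"linear":[1.46,0,0],"rotation":[0,0,0]}]'
python3 - <<'E'
from h import *
T=toolT();print(T[:3,3]); snap('wrist','w14.png')
for phi in (7.8,10,12):
  u,n=un(phi); d=T[:2,3]-H; print('r',d@u,'gap',-(d@n)-.019)
E
```

```text
time_s: 13.23
eef_pos: [0.7242, 0.1576, 0.1413]
eef_rot: [0.0, 0.657, 0.754, 0.0]
wrist_force: [1.5, -1.6, 0.5]
opening: -0.0
[0.72416505 0.15759227 0.1413336 ]
r 0.1406179288102652 gap -0.005382237854098668
r 0.13999152558911057 gap 5.738922350454617e-06
r 0.13924295581131696 gap 0.004879794925392089
```

View pics/w14.png

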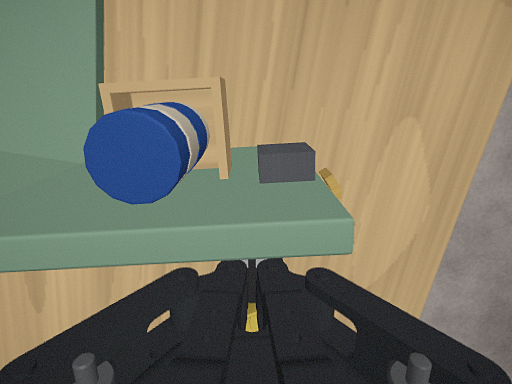

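```bash
cat >> h.py <<'E'
def arc(phis,gap=0.,half=.0127,r=.14,z=.142):
    T=toolT()
    for f in phis:
        a=go(push(f,gap,r,z,half),f,T); print(f,[round(x,1) for x in a[1]],[round(x,1) for x in a[3]])
E
python3 - <<'E'
from h import *
arc([10.5,11,12,13,14.5,16,17.5,19,20.5,22,23.5,25])
E
```

```text
10.5 [-0.1, 0.0, -0.1] [0.0, -0.0, -2.6]
11 [0.1, 0.0, -0.1] [0.0, -0.0, -3.1]
12 [0.3, 0.1, -0.1] [0.0, -0.0, -4.1]
13 [0.5, 0.1, -0.1] [0.0, -0.0, -5.1]
14.5 [0.9, 0.1, -0.1] [0.0, -0.0, -6.6]
16 [1.3, 0.1, -0.1] [0.0, -0.0, -8.1]
17.5 [1.6, 0.1, -0.1] [0.0, -0.0, -9.6]
19 [2.0, 0.1, -0.1] [0.0, -0.0, -11.1]
20.5 [2.4, 0.1, -0.1] [0.0, -0.0, -12.6]
22 [2.8, 0.0, -0.1] [0.0, -0.0, -14.1]
23.5 [3.1, -0.0, -0.1] [0.0, -0.0, -15.6]
25 [3.5, -0.1, -0.1] [0.0, -0.0, -17.1]
```

```bash
python3 -m handwheel '[{"grip":0,"linear":[0,0,0],"rotation":[0,0,-2.5]},{"grip":0,"linear":[0.1,0,0],"rotation":[0,0,-3.1]},{"grip":0,"linear":[0.3,0.1,0],"rotation":[0,0,-4.1]},{"grip":0,"linear":[0.6,0.1,0],"rotation":[0,0,-5.1]},{"grip":0,"linear":[0.9,0.1,0],"rotation":[0,0,-6.6]},{"grip":0,"linear":[1.3,0.1,0],"rotation":[0,0,-8.1]},{"grip":0,"linear":[1.6,0.1,0],"rotation":[0,0,-9.6]},{"grip":0,"linear":[2,0.1,0],"rotation":[0,0,-11.1]},{"grip":0,"linear":[2.4,0.1,0],"rotation":[0,0,-12.6]},{"grip":0,"linear":[2.8,0,0],"rotation":[0,0,-14.1]},{"grip":0,"linear":[3.1,0,0],"rotation":[0,0,-15.6]},{"grip":0,"linear":[3.5,-0.1,0],"rotation":[0,0,-17.1]}]'
python3 - <<'E'
from h import *
T=toolT();print(T[:3,3]); snap('wrist','w15.png')
arc([25,27,29,31,33,35,37,39,41,43,45,47])
E
```

```text
time_s: 14.28
eef_pos: [0.7184, 0.1923, 0.1413]
eef_rot: [0.0, 0.536, 0.844, 0.0]
wrist_force: [1.1, -0.7, 0.4]
opening: -0.0
[0.71839275 0.19229453 0.14130948]
25 [-0.1, 0.0, -0.1] [0.0, -0.0, 0.2]
27 [0.4, 0.1, -0.1] [0.0, -0.0, -1.8]
29 [0.9, 0.1, -0.1] [0.0, -0.0, -3.8]
31 [1.4, 0.2, -0.1] [0.0, -0.0, -5.8]
33 [1.9, 0.2, -0.1] [0.0, -0.0, -7.8]
35 [2.4, 0.2, -0.1] [0.0, -0.0, -9.8]
37 [2.9, 0.2, -0.1] [0.0, -0.0, -11.8]
39 [3.3, 0.1, -0.1] [0.0, -0.0, -13.8]
41 [3.8, 0.1, -0.1] [0.0, -0.0, -15.8]
43 [4.3, 0.0, -0.1] [0.0, -0.0, -17.8]
45 [4.8, -0.1, -0.1] [0.0, -0.0, -19.8]
47 [5.3, -0.2, -0.1] [0.0, -0.0, -21.8]
```

View pics/w15.png

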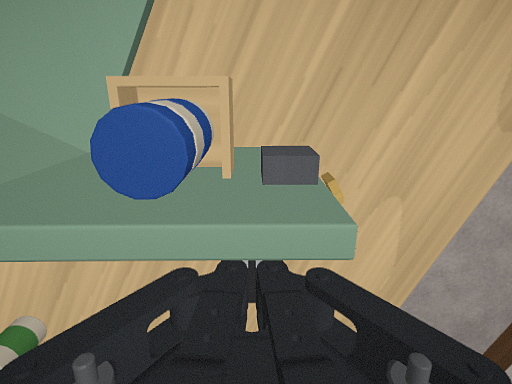

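```bash
python3 -m handwheel '[{"grip":0,"linear":[0.2,0,0],"rotation":[0,0,-0.9]},{"grip":0,"linear":[0.5,0.1,0],"rotation":[0,0,-2.2]},{"grip":0,"linear":[0.9,0.1,0],"rotation":[0,0,-3.8]},{"grip":0,"linear":[1.4,0.2,0],"rotation":[0,0,-5.8]},{"grip":0,"linear":[1.9,0.2,0],"rotation":[0,0,-7.8]},{"grip":0,"linear":[2.4,0.2,0],"rotation":[0,0,-9.8]},{"grip":0,"linear":[2.9,0.2,0],"rotation":[0,0,-11.8]},{"grip":0,"linear":[3.3,0.1,0],"rotation":[0,0,-13.8]},{"grip":0,"linear":[3.8,0.1,0],"rotation":[0,0,-15.8]},{"grip":0,"linear":[4.3,0,0],"rotation":[0,0,-17.8]},{"grip":0,"linear":[4.7,-0.1,0],"rotation":[0,0,-19.5]},{"grip":0,"linear":[5,-0.1,0],"rotation":[0,0,-20.5]}]'
python3 - <<'E'
from h import *
T=toolT();print(T[:3,3]); snap('wrist','w16.png')
arc([46,47,48.5,50,51.5,53,55,57,59,61,62.5,63.5])
E
```

```text
time_s: 15.33
eef_pos: [0.6959, 0.2374, 0.1413]
eef_rot: [-0.0, 0.378, 0.926, -0.0]
wrist_force: [-0.1, -1.1, -0.8]
opening: -0.0
[0.69594045 0.23740008 0.14128641]
46 [0.1, -0.0, -0.1] [0.0, -0.0, -0.3]
47 [0.3, 0.0, -0.1] [0.0, -0.0, -1.3]
48.5 [0.7, 0.1, -0.1] [0.0, -0.0, -2.8]
50 [1.1, 0.1, -0.1] [0.0, -0.0, -4.3]
51.5 [1.4, 0.1, -0.1] [0.0, -0.0, -5.8]
53 [1.8, 0.1, -0.1] [0.0, -0.0, -7.3]
55 [2.3, 0.1, -0.1] [0.0, -0.0, -9.3]
57 [2.8, 0.1, -0.1] [0.0, -0.0, -11.3]
59 [3.3, 0.1, -0.1] [0.0, -0.0, -13.3]
61 [3.8, 0.0, -0.1] [0.0, -0.0, -15.3]
62.5 [4.1, -0.0, -0.1] [0.0, -0.0, -16.8]
63.5 [4.4, -0.1, -0.1] [0.0, -0.0, -17.8]
```

View pics/w16.png

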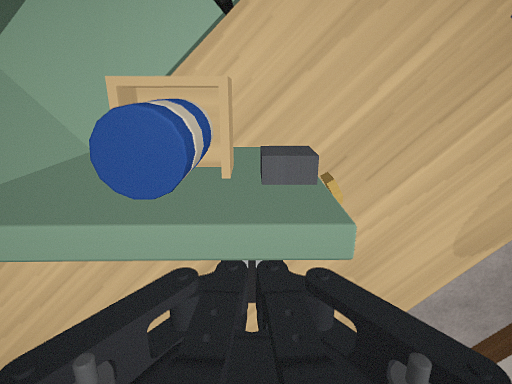

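```bash
python3 -m handwheel '[{"grip":0,"linear":[0.1,0,0],"rotation":[0,0,-0.5]},{"grip":0,"linear":[0.3,0,0],"rotation":[0,0,-1.3]},{"grip":0,"linear":[0.7,0.1,0],"rotation":[0,0,-2.8]},{"grip":0,"linear":[1.1,0.1,0],"rotation":[0,0,-4.3]},{"grip":0,"linear":[1.4,0.1,0],"rotation":[0,0,-5.8]},{"grip":0,"linear":[1.8,0.1,0],"rotation":[0,0,-7.3]},{"grip":0,"linear":[2.3,0.1,0],"rotation":[0,0,-9.3]},{"grip":0,"linear":[2.8,0.1,0],"rotation":[0,0,-11.3]},{"grip":0,"linear":[3.3,0.1,0],"rotation":[0,0,-13.3]},{"grip":0,"linear":[3.8,0,0],"rotation":[0,0,-15.3]},{"grip":0,"linear":[4.1,0,0],"rotation":[0,0,-16.8]},{"grip":0,"linear":[4.4,-0.1,0],"rotation":[0,0,-17.8]}]'
python3 - <<'E'
from h import *
T=toolT();print(T[:3,3]); snap('wrist','w17.png')
arc([64,65,66,67,68,69,70,71,72,73,74,75])
E
```

```text
time_s: 16.38
eef_pos: [0.664, 0.2675, 0.1414]
eef_rot: [0.0, 0.23, 0.973, 0.0]
wrist_force: [0.3, 0.1, 0.3]
opening: -0.001
[0.66400889 0.26749413 0.1413601 ]
64 [0.1, 0.1, -0.1] [-0.0, -0.0, -0.5]
65 [0.3, 0.1, -0.1] [-0.0, -0.0, -1.5]
66 [0.6, 0.1, -0.1] [-0.0, -0.0, -2.5]
67 [0.8, 0.1, -0.1] [-0.0, -0.0, -3.5]
68 [1.1, 0.2, -0.1] [-0.0, -0.0, -4.5]
69 [1.3, 0.2, -0.1] [-0.0, -0.0, -5.5]
70 [1.6, 0.2, -0.1] [-0.0, -0.0, -6.5]
71 [1.8, 0.2, -0.1] [-0.0, -0.0, -7.5]
72 [2.1, 0.2, -0.1] [-0.0, -0.0, -8.5]
73 [2.3, 0.2, -0.1] [-0.0, -0.0, -9.5]
74 [2.5, 0.2, -0.1] [-0.0, -0.0, -10.5]
75 [2.8, 0.2, -0.1] [-0.0, -0.0, -11.5]
```

View pics/w17.png

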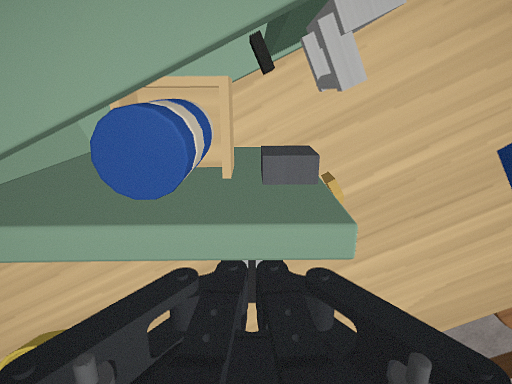

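```bash
python3 -m handwheel '[{"grip":0,"linear":[0.1,0,0],"rotation":[0,0,-0.5]},{"grip":0,"linear":[0.3,0.1,0],"rotation":[0,0,-1.5]},{"grip":0,"linear":[0.6,0.1,0],"rotation":[0,0,-2.5]},{"grip":0,"linear":[0.8,0.1,0],"rotation":[0,0,-3.5]},{"grip":0,"linear":[1.1,0.2,0],"rotation":[0,0,-4.5]},{"grip":0,"linear":[1.3,0.2,0],"rotation":[0,0,-5.5]},{"grip":0,"linear":[1.6,0.2,0],"rotation":[0,0,-6.5]},{"grip":0,"linear":[1.8,0.2,0],"rotation":[0,0,-7.5]},{"grip":0,"linear":[2,0.2,0],"rotation":[0,0,-8.5]},{"grip":0,"linear":[2.2,0.2,0],"rotation":[0,0,-9.2]},{"grip":0,"linear":[2.3,0.2,0],"rotation":[0,0,-9.7]},{"grip":0,"linear":[2.4,0.2,0],"rotation":[0,0,-10]}]'
python3 - <<'E'
from h import *
T=toolT();print(T[:3,3]); snap('wrist','w18.png')
arc([73,74,75,76,77,78,79,80,81,82,83,84,85,86,87])
E
```

```text
time_s: 17.43
eef_pos: [0.6436, 0.2797, 0.1413]
eef_rot: [0.0, 0.145, 0.989, -0.0]
wrist_force: [0.2, -0.4, 0.4]
opening: -0.001
[0.64359491 0.27973099 0.14130295]
73 [-0.0, 0.0, -0.1] [-0.0, -0.0, 0.3]
74 [0.2, 0.1, -0.1] [-0.0, -0.0, -0.7]
75 [0.5, 0.1, -0.1] [-0.0, -0.0, -1.7]
76 [0.7, 0.1, -0.1] [-0.0, -0.0, -2.7]
77 [1.0, 0.1, -0.1] [-0.0, -0.0, -3.7]
78 [1.2, 0.1, -0.1] [-0.0, -0.0, -4.7]
79 [1.4, 0.2, -0.1] [-0.0, -0.0, -5.7]
80 [1.7, 0.2, -0.1] [-0.0, -0.0, -6.7]
81 [1.9, 0.2, -0.1] [-0.0, -0.0, -7.7]
82 [2.2, 0.2, -0.1] [-0.0, -0.0, -8.7]
83 [2.4, 0.2, -0.1] [-0.0, -0.0, -9.7]
84 [2.7, 0.2, -0.1] [-0.0, -0.0, -10.7]
85 [2.9, 0.1, -0.1] [-0.0, -0.0, -11.7]
86 [3.2, 0.1, -0.1] [-0.0, -0.0, -12.7]
87 [3.4, 0.1, -0.1] [-0.0, -0.0, -13.7]
```

View pics/w18.png

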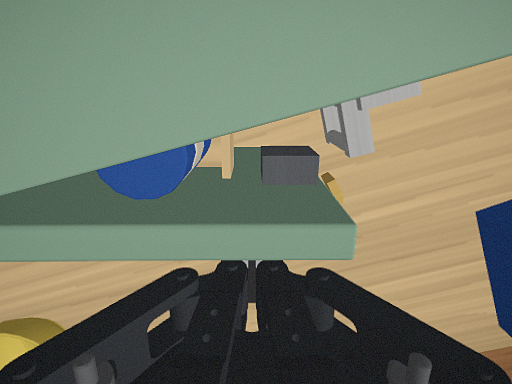

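```bash
python3 -m handwheel '[{"grip":0,"linear":[0.15,0,0],"rotation":[0,0,-0.5]},{"grip":0,"linear":[0.3,0.1,0],"rotation":[0,0,-1.1]},{"grip":0,"linear":[0.45,0.1,0],"rotation":[0,0,-1.7]},{"grip":0,"linear":[0.6,0.1,0],"rotation":[0,0,-2.3]},{"grip":0,"linear":[0.75,0.1,0],"rotation":[0,0,-2.9]},{"grip":0,"linear":[0.9,0.1,0],"rotation":[0,0,-3.5]},{"grip":0,"linear":[1,0.1,0],"rotation":[0,0,-4]},{"grip":0,"linear":[1.1,0.1,0],"rotation":[0,0,-4.4]}]'
python3 -m handwheel '[{"grip":0,"linear":[0.1,0,0],"rotation":[0,0,-0.4]},{"grip":0,"linear":[0.2,0,0],"rotation":[0,0,-0.8]},{"grip":0,"linear":[0.3,0,0],"rotation":[0,0,-1.2]}]'
python3 - <<'E'
from h import *
T=toolT();print(T[:3,3],status.get_obs()['wrist_force']); snap('wrist','w19.png')
arc([79,80,81,82,83,84,85,86,87,88])
E
```

```text
time_s: 18.15
eef_pos: [0.6333, 0.2839, 0.1413]
eef_rot: [-0.0, 0.107, 0.994, 0.0]
wrist_force: [0.7, 0.4, 0.1]
opening: -0.003
time_s: 18.4
eef_pos: [0.6305, 0.2844, 0.1413]
eef_rot: [0.0, 0.097, 0.995, 0.0]
wrist_force: [0.5, -0.0, -0.2]
opening: -0.005
[0.63046538 0.28442659 0.14128592] [ 0.49576105 -0.03211086 -0.23624105]
79 [0.0, 0.1, -0.1] [-0.0, -0.0, -0.1]
80 [0.3, 0.1, -0.1] [-0.0, -0.0, -1.1]
81 [0.5, 0.2, -0.1] [-0.0, -0.0, -2.1]
82 [0.8, 0.2, -0.1] [-0.0, -0.0, -3.1]
83 [1.0, 0.2, -0.1] [-0.0, -0.0, -4.1]
84 [1.3, 0.2, -0.1] [-0.0, -0.0, -5.1]
85 [1.5, 0.2, -0.1] [-0.0, -0.0, -6.1]
86 [1.8, 0.2, -0.1] [-0.0, -0.0, -7.1]
87 [2.0, 0.2, -0.1] [-0.0, -0.0, -8.1]
88 [2.2, 0.2, -0.1] [-0.0, -0.0, -9.1]
```

View pics/w19.png

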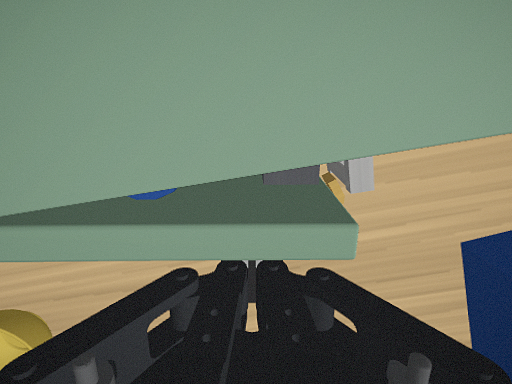

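```bash
python3 -m handwheel '[{"grip":0,"linear":[0.1,0,0],"rotation":[0,0,-0.4]},{"grip":0,"linear":[0.2,0.1,0],"rotation":[0,0,-0.8]},{"grip":0,"linear":[0.3,0.1,0],"rotation":[0,0,-1.2]}]'
python3 -m handwheel '[{"grip":0,"linear":[0.1,0,0],"rotation":[0,0,-0.4]},{"grip":0,"linear":[0.2,0,0],"rotation":[0,0,-0.8]}]'
python3 - <<'E'
from h import *
T=toolT();print(T[:3,3],status.get_obs()['wrist_force']); snap('wrist','w20.png')
E
```

```text
time_s: 18.7
eef_pos: [0.6278, 0.2861, 0.1413]
eef_rot: [0.0, 0.086, 0.996, 0.0]
wrist_force: [3.6, -1.3, -1.0]
opening: 0.003
time_s: 18.87
eef_pos: [0.6271, 0.2862, 0.1416]
eef_rot: [0.001, 0.079, 0.997, 0.0]
wrist_force: [5.9, -0.4, -1.7]
opening: -0.004
[0.62707188 0.2861793  0.14156133] [ 5.88708139 -0.4130639  -1.72650022]
```

View pics/w20.png

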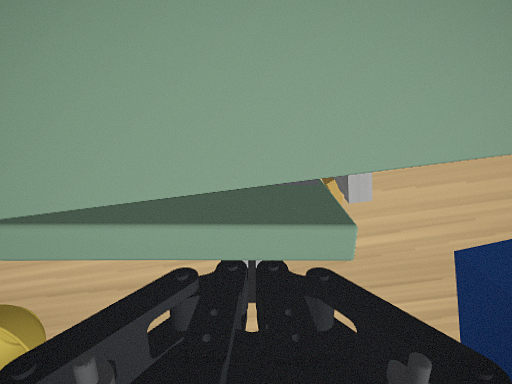

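```bash
for i in 1; do python3 -m handwheel '[{"grip":0,"linear":[0.1,0,0],"rotation":[0,0,-0.4]},{"grip":0,"linear":[0.2,0,0],"rotation":[0,0,-0.8]}]'; done
```

```text
time_s: 19.08
eef_pos: [0.6255, 0.2864, 0.1418]
eef_rot: [0.002, 0.073, 0.997, 0.0]
wrist_force: [6.9, 0.4, -2.6]
opening: -0.002
```

```bash
python3 -m handwheel '[{"grip":0,"linear":[0.1,0,0],"rotation":[0,0,-0.4]},{"grip":0,"linear":[0.2,0,0],"rotation":[0,0,-0.8]}]'
```

```text
time_s: 19.25
eef_pos: [0.6238, 0.2869, 0.1418]
eef_rot: [0.002, 0.066, 0.998, 0.001]
wrist_force: [8.3, 1.2, -3.5]
opening: -0.002
```

```bash
python3 -m handwheel '[{"grip":0,"linear":[0.1,0,0],"rotation":[0,0,-0.4]},{"grip":0,"linear":[0.2,0,0],"rotation":[0,0,-0.8]}]'
```

```text
time_s: 19.42
eef_pos: [0.621, 0.2872, 0.1418]
eef_rot: [0.001, 0.058, 0.998, 0.0]
wrist_force: [4.0, -0.3, 0.2]
opening: 0.001
```

```bash
python3 -m handwheel '[{"grip":0,"linear":[0.1,0,0],"rotation":[0,0,-0.4]},{"grip":0,"linear":[0.2,0,0],"rotation":[0,0,-0.8]}]'
```

```text
time_s: 19.58
eef_pos: [0.6183, 0.2876, 0.1417]
eef_rot: [0.001, 0.051, 0.999, 0.0]
wrist_force: [2.2, 1.1, 0.4]
opening: 0.003
```

Run:
```python
from h import *
snap('wrist','w21.png');T=toolT();print(T[:3,3],np.degrees(np.arctan2(T[1,1],T[0,1])),status.get_obs()['wrist_force'])
```

```text
[0.6176461  0.28754855 0.14152519] 84.14878815582468 [1.5379099  1.13587157 0.43476131]
```

View pics/w21.png

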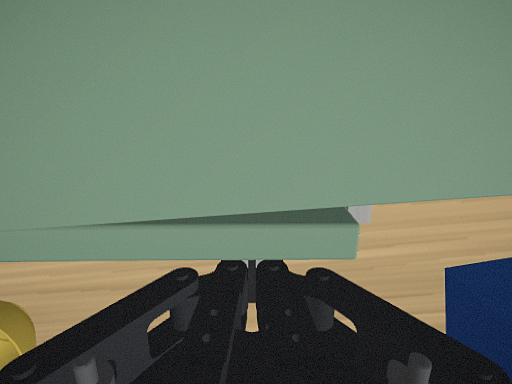

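```bash
python3 -m handwheel '[{"grip":0,"linear":[0.1,0,0],"rotation":[0,0,-0.4]},{"grip":0,"linear":[0.2,0,0],"rotation":[0,0,-0.8]}]'
```

```text
time_s: 19.8
eef_pos: [0.615, 0.2876, 0.1408]
eef_rot: [-0.001, 0.044, 0.999, -0.0]
wrist_force: [-0.4, -0.2, 0.2]
opening: 0.002
```

```bash
python3 -m handwheel '[{"grip":0,"linear":[0.1,0,0],"rotation":[0,0,-0.4]},{"grip":0,"linear":[0.2,0,0],"rotation":[0,0,-0.8]}]'
```

```text
time_s: 19.97
eef_pos: [0.6145, 0.2877, 0.1412]
eef_rot: [0.001, 0.037, 0.999, 0.0]
wrist_force: [7.8, -0.2, -3.8]
opening: -0.0
```

Run:
```python
from h import *
w=snap('wrist','w22.png');T=toolT();s=snap('scene','s22.png');t=snap('top','t22.png');print(T[:3,3],np.degrees(np.arctan2(T[1,1],T[0,1])),status.get_obs()['wrist_force'])
cv2.imwrite('pics/c22.png',np.hstack([cv2.resize(w[170:270,280:400],(480,400),interpolation=cv2.INTER_CUBIC),cv2.resize(s[260:340,250:330],(320,400)[:1]*1+(400,),interpolation=cv2.INTER_CUBIC)]))
```

```text
[0.61452641 0.28770485 0.14129443] 85.74160497387602 [ 6.10058245 -0.15988989 -2.04761499]
```

View pics/c22.png

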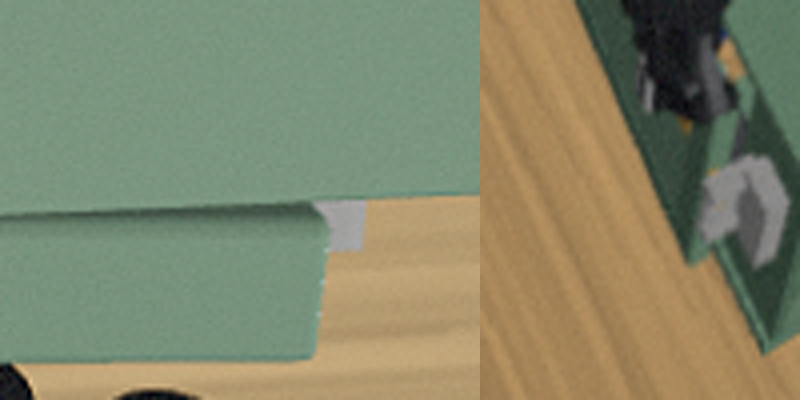

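View pics/s22.png

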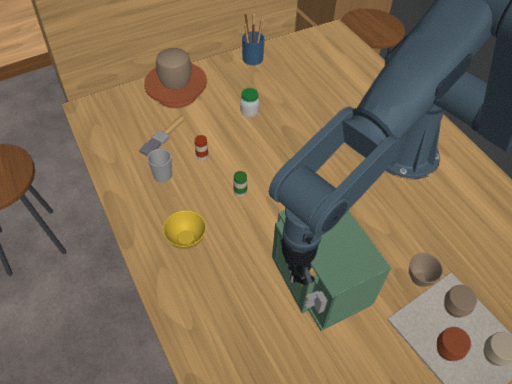

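```bash
python3 -m handwheel '[{"grip":0,"linear":[0.05,0,0],"rotation":[0,0,0]},{"grip":0,"linear":[0.05,0,0],"rotation":[0,0,0]}]'
```

```text
time_s: 20.28
eef_pos: [0.6144, 0.2876, 0.1414]
eef_rot: [0.001, 0.038, 0.999, 0.0]
wrist_force: [6.6, 0.4, -1.6]
opening: -0.005
```

```bash
python3 -m handwheel '[{"grip":0,"linear":[0.05,0,0],"rotation":[0,0,0]},{"grip":0,"linear":[0.1,0,0],"rotation":[0,0,0]},{"grip":0,"linear":[0.1,0,0],"rotation":[0,0,0]}]'
```

```text
time_s: 20.53
eef_pos: [0.6143, 0.2876, 0.1416]
eef_rot: [0.002, 0.038, 0.999, 0.0]
wrist_force: [10.8, 0.1, -4.4]
opening: -0.001
```

```bash
python3 -m handwheel '[{"grip":0,"linear":[-0.1,0,0],"rotation":[0,0,0]},{"grip":0,"linear":[-0.2,0,0],"rotation":[0,0,0]},{"grip":0,"linear":[-0.4,0,0],"rotation":[0,0,0]},{"grip":0,"linear":[-1,0,0],"rotation":[0,0,0]},{"grip":0,"linear":[-3,0,0],"rotation":[0,0,0]},{"grip":0,"linear":[-6,0,0],"rotation":[0,0,0]},{"grip":0,"linear":[-9,0,-2],"rotation":[0,0,0]},{"grip":0,"linear":[-12,0,-5],"rotation":[0,0,0]},{"grip":0,"linear":[-12,0,-5],"rotation":[0,0,0]},{"grip":0,"linear":[-12,0,-5],"rotation":[0,0,0]}]'
python3 - <<'E'
from h import *
w=snap('wrist','w23.png');s=snap('scene','s23.png');t=snap('top','t23.png')
np.save('T23.npy',toolT())
cv2.imwrite('pics/c23.png',cv2.resize(s[200:320,270:380],None,fx=5,fy=5,interpolation=cv2.INTER_CUBIC))
E
```

```text
time_s: 21.37
eef_pos: [0.7348, 0.2785, 0.1939]
eef_rot: [0.002, 0.038, 0.999, 0.001]
wrist_force: [-1.0, -0.3, -0.9]
opening: 0.001
```

View pics/c23.png

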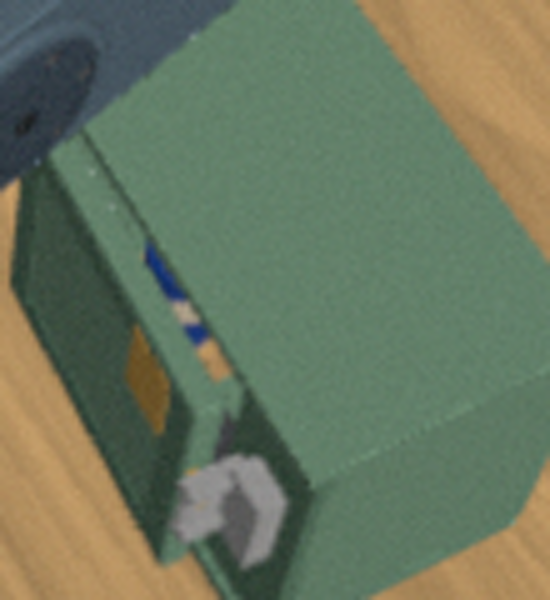

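View pics/w23.png

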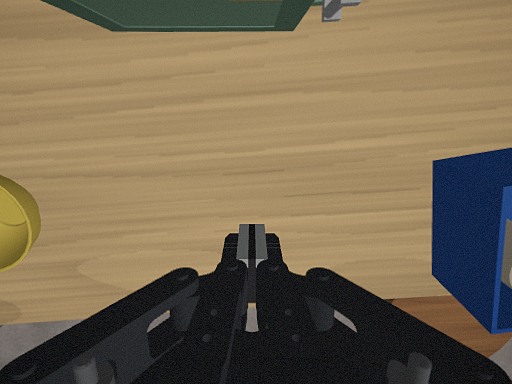

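View pics/t23.png

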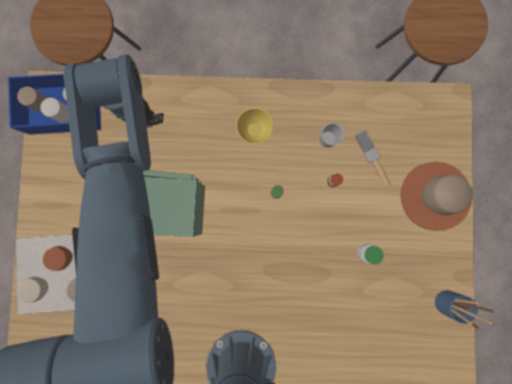

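Run:
```python
from h import *
S=lambda l:(np.array(l)+.5)/5-.5+[270,200]
P=onz('scene',S([(192,408),(50,160)]),.185); C=onz('scene',S([(312,488),(85,130)]),.198); print(P,C)
a=P[0]-P[1];b=C[0]-C[1];f=lambda v:np.degrees(np.arctan2(v[1],v[0]));print(f(a),f(b),np.radians(f(b)-f(a)),np.linalg.norm(a),np.linalg.norm(b))
print('expected TCP-based phi: outer face at TCP .6143')
u,n=un(85); 
from scipy.optimize import brentq
d=np.array([.6143,.2876])-H
print(brentq(lambda p:-(d@un(p)[1])-.0207,70,95))
s=cv2.imread('pics/s23.png');cv2.imwrite('pics/c23b.png',cv2.resize(s[270:320,295:335],None,fx=12,fy=12,interpolation=cv2.INTER_CUBIC))
# view pose: gripper behind? compute camera location for looking at the latch
print(go((.72,.40,.26),86))
```

```text
[[0.60310871 0.32811242 0.185     ]
 [0.59405379 0.18312359 0.185     ]] [[0.58182575 0.39092108 0.198     ]
 [0.5755977  0.18293331 0.198     ]]
86.42637623246719 88.28482988933801 0.032436135308124774 0.14527130771902452 0.20808098929726815
expected TCP-based phi: outer face at TCP .6143
85.55642703306118
('lin cm', [1.98, 11.98, -7.06], 'rot', [-0.0, -0.2, -0.3])
```

View pics/c23b.png

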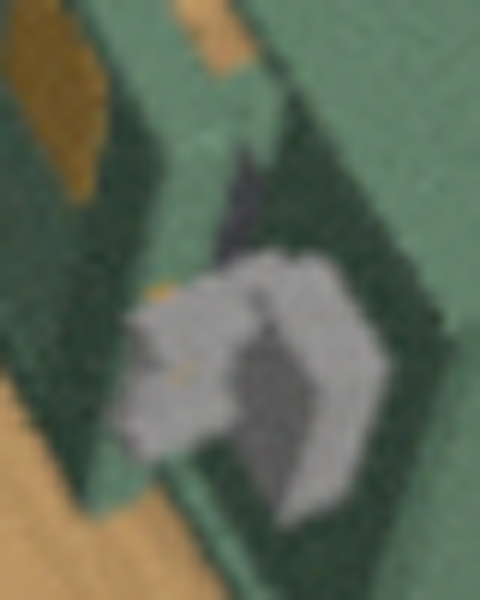

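Run:
```python
from h import *
print(go((.675,.345,.18),86))
```

```text
('lin cm', [6.03, 6.17, 0.96], 'rot', [-0.0, -0.2, -0.3])
```

```bash
python3 -m handwheel '[{"grip":0,"linear":[1,3,0],"rotation":[0,0,0]},{"grip":0,"linear":[2,6,0],"rotation":[0,0,0]},{"grip":0,"linear":[4,6.2,0.5],"rotation":[0,0,0]},{"grip":0,"linear":[5.5,6.2,0.9],"rotation":[0,0,0]},{"grip":0,"linear":[6,6.2,0.9],"rotation":[0,0,0]},{"grip":0,"linear":[6,6.2,0.9],"rotation":[0,0,0]},{"grip":0,"linear":[6,6.2,0.9],"rotation":[0,0,0]}]'
python3 - <<'E'
from h import *
w=snap('wrist','w24.png')
T=toolT();np.save('T24.npy',T);print(proj('wrist',[[.6,.345,.12],[.6,.335,.185]],T))
E
```

```text
time_s: 22.1
eef_pos: [0.6767, 0.3451, 0.1823]
eef_rot: [-0.0, 0.038, 0.999, -0.0]
wrist_force: [0.4, -0.2, -0.0]
opening: -0.005
[[243.35578135  93.26240774]
 [218.14739697  95.53425373]]
```

View pics/w24.png

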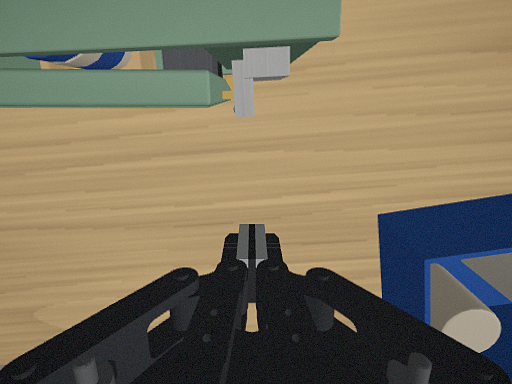

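Run:
```python
import cv2
w=cv2.imread('pics/w24.png');cv2.imwrite('pics/c24.png',cv2.resize(w[35:135,190:310],None,fx=6,fy=6,interpolation=cv2.INTER_CUBIC))
```

```text
(no output)
```

View pics/c24.png

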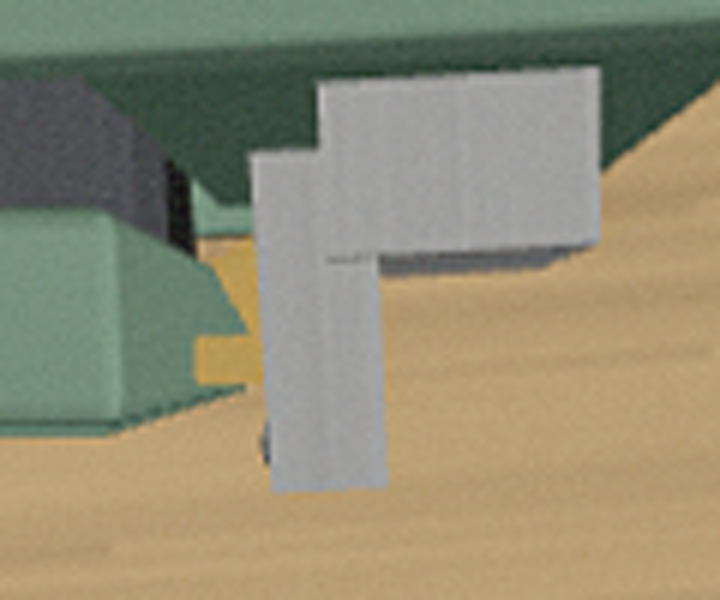

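Run:
```python
from h import *
np.set_printoptions(precision=4,suppress=True)
T=np.load('T24.npy')
W=lambda l:(np.array(l)+.5)/6-.5+[190,35]
P=onz('wrist',W([(120,430),(120,212)]),.185,T);print('door free corners',P)
Q=onz('wrist',[(0,106),(0,70)],.185,T);print(Q)
print('outer edge ang',[np.degrees(np.arctan2(*(P[i]-Q[i])[[1,0]])) for i in (0,1)])
C=onz('wrist',[(0,53.5),(338,39)],.198,T);print('cab',C,np.degrees(np.arctan2(*(C[1]-C[0])[[1,0]])))
print('bolt',onz('wrist',W([(195,336),(195,385),(260,336),(260,385)]),.125,T))
for z in (.12,.135,.15):print('arm',z,onz('wrist',W([(252,152),(272,490),(385,488)]),z,T))
```

```text
door free corners [[0.6045 0.3305 0.185 ]
 [0.5888 0.3324 0.185 ]]
[[0.5974 0.234  0.185 ]
 [0.5823 0.2394 0.185 ]]
outer edge ang [np.float64(85.82887278276299), np.float64(86.03115350538462)]
cab [[0.578  0.2518 0.198 ]
 [0.5824 0.3862 0.198 ]] 88.09855961981329
bolt [[0.5973 0.3313 0.125 ]
 [0.6024 0.3307 0.125 ]
 [0.5978 0.3384 0.125 ]
 [0.6029 0.3379 0.125 ]]
arm 0.12 [[0.5787 0.3391 0.12  ]
 [0.6147 0.3379 0.12  ]
 [0.6154 0.3509 0.12  ]]
arm 0.135 [[0.5803 0.3399 0.135 ]
 [0.6136 0.3388 0.135 ]
 [0.6143 0.3509 0.135 ]]
arm 0.15 [[0.5818 0.3408 0.15  ]
 [0.6125 0.3397 0.15  ]
 [0.6131 0.3509 0.15  ]]
```

Run:
```python
from h import *
a=cv2.imread('pics/top0.png');b=snap('top','t25.png');d=cv2.absdiff(a,b).max(2)
print('diff right of table',(d[60:330,215:480]>40).sum()); print(status.get_obs()['time_s'],ctrl.hand_in())
```

```text
diff right of table 167
the job is handed in; nothing more can be done
22.2 None
```

The blue jar stands in the door's rack, the door is pushed shut, and everything I could check says the latch has snapped in. I handed in at 22.2 s. The hand-in reports no verdict, and I had no direct reading of the door joint or bolt travel.

**What I did**
- I gripped the jar near its top and lowered it into the rack. The wrist and scene cameras agreed on the rack's position to about 1 mm. I let go with almost no drop.
- I pushed the door round with closed fingers at the push plate, at about 0.3–0.4 rad/s, then slowed to about 0.1 rad/s for the latch.
- I backed the arm off, so nothing was touching the door at hand-in.

**Last checks**
- **Jar:** before the door closed, the lid was about 0.5 mm and 1.2 mm from the rack centre, and upright. After closing I could only see it through the gap, still in the rack and not toppled.
- **Latch force:** it rose to about 9 N on the bevel, fell to zero, then met a hard stop. I pressed the stop to about 11 N to be sure. These are readings at the end of each short move, so a brief peak could have been higher.
- **Door angle:** 0.03 to 0.055 rad across the scene camera, wrist camera and tool position. They differ slightly, but all are below 0.08.
- **Bolt:** a view from above puts it about 3 mm behind the strike. That assumes the strike is 8 mm thick, because its bracket hid the inner face.
- **Other objects:** the top view shows the bowl, cup, brush and jars where they started. The before/after comparison left 167 differing pixels on that side, and I did not trace their cause. The arm blocked the view of the pinch pot's area in the last top view, but the earlier scene view shows it unmoved.

**What disagreed:** my first top and scene estimates differed by 4–7 mm in y. Much of the rack gap looks like a corner I misread in the scene picture. I went by the wrist camera, checked against a re-measured scene view. I also mistyped one small sideways shift while descending to the jar, and corrected it before gripping.

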